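# Free the slide box from a slanted rocker by backing off its wing nut

## Task

The yellow slide box is clamped on the slanted rocker. Back off the red wing nut counter-clockwise, in short turns between the two tall tubes, until its strap has risen at least 8 mm, leaving the box where it is meanwhile; then draw the box out from under the strap and lay it flat, lid up, on the floor of the blue tray and let go. Leave the strap open, do not drop or fling the box, and do not displace the other loose things on the bench.

Things in the scene. Friction and masses are not known exactly. Their poses are not given: they have to be found in the camera images.
- rocker: White lab rocker, base 180 x 220 x 56 mm, with a steel platform stopped at a slant; fixed. Origin on the bench under the platform's centre; x level, to its downhill side (away from the robot), z up. The platform's face tilts 0.44 rad (25 degrees) about y: in this frame downhill u = (0.905, 0, -0.426), across v = (0, 1, 0), outward normal n = (0.426, 0, 0.905).
- clamp_axis (a point): Where the axis of stud and wing nut (along n) meets the platform's face, 130 mm straight above the rocker's origin; the zero of u, v and n. Axes as the rocker's (not tilted). The face spans u -85 to +150 mm, v -130 to +130 mm.
- tube_left (a point): Top of a fixed clear tube with a blue cap (33 mm across, socket 38 mm) standing along n at u = 0, v = +100 mm, its top 140 mm above the face. With its twin it bars a gripper's wide body from turning across the platform (hand's long side along v) over the nut. Axes as the rocker's.
- tube_right (a point): Top of the twin tube at u = 0, v = -100 mm.
- heel (a point): Top of the heel block under the strap's uphill end: u -48 to -30 mm, 28 mm wide, 30 mm high.
- sill (a point): Top of the sill, 70 mm wide across v, 6 mm thick and 6 mm high above the face, that stops the box's downhill end (u = 136 mm). Two lugs 5 mm thick and 10 mm high stand beside the box's uphill end, at v = +-28 mm, u 41 to 63 mm.
- strap (a joint): Lift of the clamp strap along n in m, 0 (closed) to 0.0104. An aluminium bar, u -48 to +62 mm, 28 mm wide, 9 mm thick, its underside 31 mm above the face at lift 0. The thread ties it to the nut, 0.002 m per rad (12.6 mm a turn); it does not move by itself.
- strap_toe (a point): Middle of the strap's downhill end, on its underside; it overlaps the box by 22 mm. Axes: x along u, y along v, z along n.
- nut (a joint): Angle of the red wing nut in rad, growing counter-clockwise seen from outside (looking along -n), 0 to 5.2; starts between 0 and 0.8. Turns against about 0.08 N m of friction and stays where left. It raises the strap 0.002 m per rad: 8 mm at 4.0 rad.
- nut_top (a point): Centre of the wing nut's top, 36 mm above the strap's upper face (76 mm above the platform at lift 0; rises with the strap). x along the wings, z along n. The wings are one flat blade 46 x 10 mm, 8 to 36 mm above the strap, square ends, on a round flange 26 mm across; pinch its faces or its ends. At nut angle 0, x is 0.73 rad counter-clockwise from u (towards v).
- slide_box: Closed yellow slide box, rigid, 96 (x) x 50 (y) x 30 (z) mm, 0.11 to 0.22 kg; origin at the centre of its underside, z out of its lid. Lies on the platform, x along u, u 40 to 136 mm, v = 0, against the sill, the strap's toe 1 mm over its lid at lift 0. It must be raised over the sill (over 6 mm) and drawn downhill.
- blue_tray: Empty blue tray fixed to the bench, on the left or the right of the rocker, 180 (x) x 140 (y) x 22 mm high outside, walls and floor 4 mm thick. Origin at the centre of its underside.
- grey_tray: Grey tray of the same size on the other side, fixed, with the green box in it. Not to be used.
- green_box: Green slide box of the same size lying in the grey tray; loose bystander.
- amber_bottle: Amber dropper bottle, 44 mm across, 85 mm tall, standing; loose bystander. Origin at its underside.
- stain_jar: Glass jar, 56 mm across, 70 mm tall, standing; loose bystander. Origin at its underside.
- beaker: Glass beaker, 64 mm across, 85 mm tall; loose bystander. Origin at its underside.
- forceps: Steel forceps 125 mm long lying in the grey tray beside the green box; loose bystander.
- marker: White marker pen 140 mm long with a blue cap, lying at the back; loose bystander.

How it is judged:
By the outcome, as a careful person would: the job done as asked, in the order asked, and still so for the second after the job is handed in, with the robot touching nothing.
It also fails if it takes over 72 s, if anything falls off the work surface, if the arm or the gripper's body presses on something with over 40 N, if the wrist force passes 120 N, or if a joint passes its speed limit or range.

## Robot

A 6-joint arm with a two-finger parallel gripper is mounted at the origin on the work surface. World frame = base frame: x ahead of the robot, y to its left, z up, the work surface at z = 0. Lengths are in mm, angles in rad, forces in N, time in s.
With the tool pointing down it reaches from about 400 to 925 mm from the base axis. Payload 12.5 kg.
Tool frame: the origin (TCP) lies on the centre line of the jaws, within the pads' length; the fingertips stand 19 mm ahead of it and the grasp point (between the pads) is the TCP; y points along the fingers, x is the direction in which the jaws open and shut, and the axes are right-handed (so a half turn about y gives the same grasp; the last joint's range is limited). The gripper opens to 95 mm and grips with 3 to 60 N. Pads are 20 mm wide; open, the fingers measure 119 mm over their backs; the gripper's body (75 mm by 180 mm) begins 59 mm behind the grasp point.
Start: joints at [-1.254, 0.491, 1.559, -0, 1.092, -0.106], TCP at [256.471, -569.971, 233.661] pointing down, gripper open.
Joint ranges: [-3.1, 3.1], [-0.84, 2.19], [0.05, 2.79], [-1.13, 4.28], [0.06, 2.93], [-2.69, 2.69]. Speed limits (rad/s): [2.22, 2.22, 2.79, 3.14, 3.14, 3.14].

## Interface

Orientations are given as [roll, pitch, yaw] about the fixed x, y, z axes, in that order (R = Rz(yaw) Ry(pitch) Rx(roll)).
In Python, from cell import env gives the robot as it stands. The module is installed in compiled form; this text tells all that it offers.
- The arm moves only by the tool move_arm, never from a script. Its argument "rows" is a list of rows, each an object of numbers: "tx", "ty", "tz": the shift along the tool's x, y, z in cm; "rx", "ry", "rz": the turn, a rotation vector about the tool's x, y, z in rad; "grip": the opening in per cent of the stroke, from 0 (shut) to 100 (fully open). In form: [{"tx": .., "ty": .., "tz": .., "rx": .., "ry": .., "rz": .., "grip": ..}, ...]. A call has 1 to 10 rows; each row shifts and turns the commanded pose from where the row before left it, along the tool's axes as they then stand; what a row does not reach is not made up. A row lasts 1/12 s, in which the tool goes at most 41.7 mm and 7.16 degrees, less where a joint would pass 70% of its speed; a pose out of reach is approached as far as the arm can. A call is refused whole if a number of a shift passes 4.17 or a number of a turn 0.125, either way. A call with a gripper value outside its range is refused whole. The fingers move at their own pace and stop on an object; the grip force is fixed at half the most. Time passes only in rows, so rows that do not move let the fingers close. It gives the time, the measured TCP pose, the force and the opening at its end, in the units of the state.
- env.state(): the state, without advancing time (a new reading comes with each control period).
- env.read_camera(name): name is "scene" or "top"; returns (picture, depth): 400x640x3 uint8, blue, green, red; 400x640 float32, mm along the optical axis (not along the pixel's ray), 0 where there is no reading.
- env.calibration(name): a dict with "vertical_fov" (degrees; the focal length in pixels is half the picture's height over the tangent of half this angle, whatever the lens; pixels are square), "cx", "cy" (the principal point, pixels), "eye" and "rotation" of the camera in the world. Camera axes: x right, y up, looking along -z (the intrinsics and any distortion apply to the point x, -y, -z); pixel columns grow to the right and rows downward; lengths in mm; the calibration is good to about 2 mm. A picture is of the moment at which its call begins. calibration takes no time and is no camera call.
- env.job_done(): hands the job in, once; it reports no verdict.
The state is a dict: "t": time; "joints": joint angles; "qvel": joint speeds; "tau": joint torques, N m; "eef_pos": TCP position; "tcp_rot": TCP orientation; "ft_force": force on the tool from outside, world axes, zero at the start; "moment": the same for the moment, N m; "opening": opening from 0.0 (shut) to 1.0 (fully open).
Only numpy, scipy, OpenCV 4.12 (cv2) and the standard library are available. Lean on these libraries where they do the work, as an engineer would, in place of code of your own. Each camera call takes 0.05 s, during which the arm holds its last target.

## Working session

There is one attempt and no reset: what is moved stays moved. The work goes in short steps, Python scripts to look and compute and a tool call to move; the robot and the scene stay as the last step left them, time stands still between calls to the robot, and variables do not carry over. Pictures are saved under pics/ and viewed, and the job is handed in when it is done.

Besides the shell and the picture viewer there is one more tool, called after ">>>" as name([rows], argument=value, ...), one row to a line, values as JSON. move_arm: Moves the arm, as the interface text tells. Its arguments: {"type":"object","properties":{"rows":{"type":"array"}},"required":["rows"]}

```bash
mkdir -p pics; ls; python3 - <<'E'
from cell import env
import cv2,numpy as np
print(env.state())
for n in("scene","top"):
    print(n,env.calibration(n))
    p,d=env.read_camera(n); cv2.imwrite(f"pics/{n}0.png",p); np.save(f"pics/{n}0.npy",d); print(d.min(),d.max())
E
```

```text
pics
{'t': 0.0, 'joints': array([-1.25358847e+00,  4.91554403e-01,  1.55945601e+00, -5.05306593e-05,
        1.09172185e+00, -1.05559877e-01]), 'qvel': array([ 0.0013212 , -0.00040721,  0.00084495, -0.00050944, -0.0008996 ,
        0.0010587 ]), 'tau': array([-8.35401261e-04, -6.12645006e+01, -2.58181000e+01,  6.91881753e-02,
        4.81610256e-02, -1.55003790e-04]), 'eef_pos': array([ 256.38891866, -569.73552949,  233.06269063]), 'tcp_rot': array([-1.57072082e+00,  1.13798061e-03, -1.14800523e+00]), 'ft_force': array([-1.26725694,  0.71523503,  0.03030758]), 'moment': array([ 0.00036531, -0.00625603, -0.02467651]), 'opening': 1.000875450180988}
scene {'vertical_fov': 56.123667605384206, 'cx': 317.66650941139767, 'cy': 203.49804578685234, 'eye': array([ 853.13930075,  464.74090089, 1091.91124353]), 'rotation': array([5.43811721e-01, 1.16583071e-03, 2.58940511e+00])}
0.0 3220.9163
top {'vertical_fov': 50.819847983851105, 'cx': 319.58360327812767, 'cy': 198.2289774036146, 'eye': array([ 434.71348704,   -7.80408828, 1173.22514696]), 'rotation': array([ 0.11551169,  0.0108723 , -1.59886444])}
0.0 2081.9214
```

View pics/scene0.png

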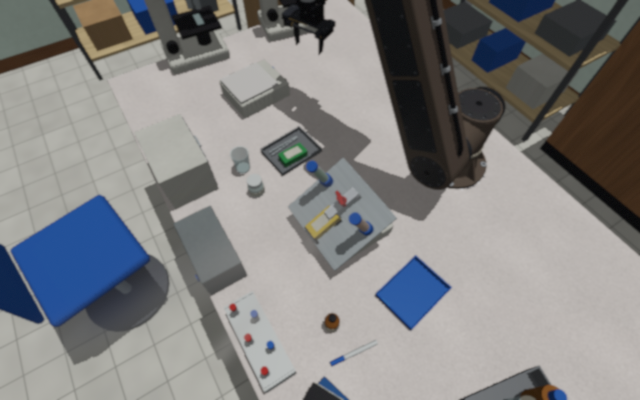

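View pics/top0.png

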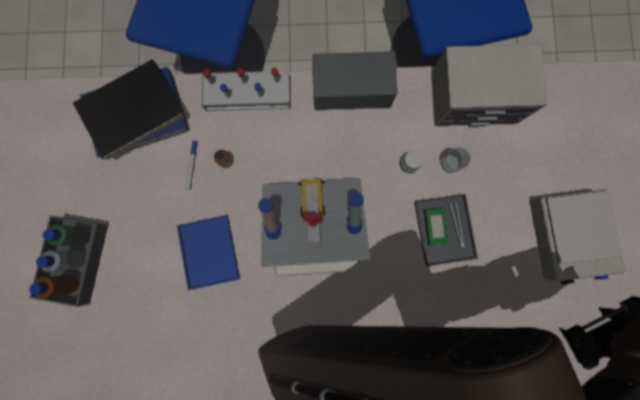

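```bash
cat > h.py <<'E'
import numpy as np,cv2
from scipy.spatial.transform import Rotation as Ro
from cell import env
def cam(n):
    c=env.calibration(n); f=200/np.tan(np.radians(c['vertical_fov'])/2)
    return f,c['cx'],c['cy'],np.array(c['eye']),Ro.from_euler('xyz',c['rotation']).as_matrix()
def cloud(n,d):
    f,cx,cy,e,R=cam(n); v,u=np.mgrid[0:400,0:640]
    p=np.stack([(u-cx)/f*d,-(v-cy)/f*d,-d],-1)
    return p@R.T+e
def ray(n,u,v,z):
    f,cx,cy,e,R=cam(n); r=R@np.array([(u-cx)/f,-(v-cy)/f,-1]); return e+r*(z-e[2])/r[2]
def proj(n,P):
    f,cx,cy,e,R=cam(n); q=(np.atleast_2d(P)-e)@R; return np.stack([cx-f*q[:,0]/q[:,2],cy+f*q[:,1]/q[:,2]],-1)
def look(tag,n,box=None,scale=1):
    p,d=env.read_camera(n); np.save(f'pics/{n}_{tag}.npy',d); cv2.imwrite(f'pics/{n}_{tag}_raw.png',p)
    q=p
    if box: q=p[box[1]:box[3],box[0]:box[2]]
    q=cv2.resize(q,None,fx=scale,fy=scale,interpolation=cv2.INTER_CUBIC); cv2.imwrite(f'pics/{n}_{tag}.png',q); return p,d
E
python3 - <<'E'
from h import *
for n,pts in(('top',[(150,200),(400,300),(250,300),(140,130),(320,130)]),('scene',[(250,300),(480,250),(200,110),(380,350)])):
    d=np.load(f'pics/{n}0.npy'); c=cloud(n,d); print(n)
    for u,v in pts: print(u,v,c[v,u].round(1), (d==0).mean())
    p=cv2.imread(f'pics/{n}0.png')
    print('plat', [c[v,u].round(1) for u,v in ([(275,255),(355,255),(275,190),(352,187),(290,230),(340,240)] if n=='top' else [(335,262),(380,215)])])
p=cv2.imread('pics/top0.png'); cv2.imwrite('pics/a.png',cv2.resize(p[160:290,160:380],None,fx=3.6,fy=3.6,interpolation=cv2.INTER_CUBIC))
p=cv2.imread('pics/scene0.png'); cv2.imwrite('pics/b.png',cv2.resize(p[150:275,280:405],None,fx=4.8,fy=4.8,interpolation=cv2.INTER_CUBIC))
E
```

```text
top
150 200 [ 5.802e+02  4.789e+02 -5.000e-01] 0.00388671875
400 300 [ 286.  -209.8    1.3] 0.00388671875
250 300 [296.9 198.9   1.4] 0.00388671875
140 130 [764.4 482.8  64.5] 0.00388671875
320 130 [ 7.676e+02 -5.600e+00 -5.000e-01] 0.00388671875
plat [array([419.2, 110.5, 157.2]), array([414. , -80.3, 164.8]), array([587.5, 117.2,  76.7]), array([588.8, -85.1,  81.3]), array([479.3,  76. , 124.5]), array([450.8, -46.8, 141.1])]
scene
250 300 [851.7  99.8  56.1] 0.00396875
480 250 [160.6 317.8  -0.9] 0.00396875
200 110 [ 6.795e+02 -7.184e+02 -2.000e-01] 0.00396875
380 350 [608.8 392.9  -1.1] 0.00396875
plat [array([592.2, 134.7,  72.8]), array([425.7, 108.9, 156.1])]
```

View pics/a.png

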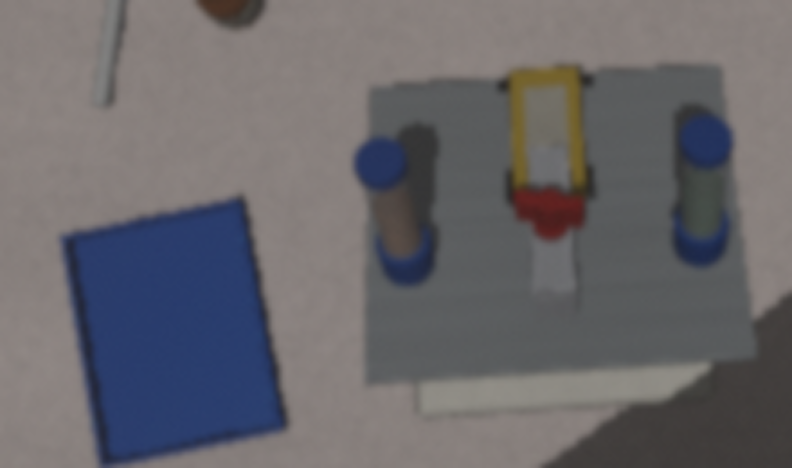

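View pics/b.png

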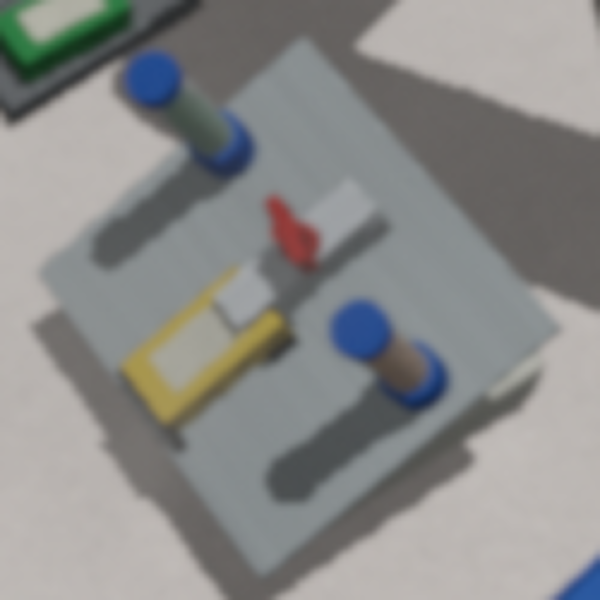

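```bash
cat > fit.py <<'E'
from h import *
from scipy.optimize import least_squares
def blobs(n,p,lo,hi,amin=15):
    hsv=cv2.cvtColor(p,cv2.COLOR_BGR2HSV); m=cv2.inRange(hsv,np.array(lo),np.array(hi))
    k,l,s,c=cv2.connectedComponentsWithStats(m); return m,l,[(i,s[i],c[i]) for i in range(1,k) if s[i][4]>=amin]
E
python3 - <<'E'
from fit import *
for n in('top','scene'):
    p=cv2.imread(f'pics/{n}0.png'); d=np.load(f'pics/{n}0.npy'); c=cloud(n,d)
    for nm,lo,hi in(('blue',(105,120,40),(125,255,255)),('yel',(18,110,60),(32,255,255)),('red',(0,140,60),(8,255,255)),('red2',(172,140,60),(180,255,255))):
        m,l,b=blobs(n,p,lo,hi)
        for i,s,ce in b:
            q=c[l==i]; print(n,nm,s,ce.round(1),np.median(q,0).round(1),'zmax',q[:,2].max().round(1))
# platform plane
P=[]
for n in('top','scene'):
    p=cv2.imread(f'pics/{n}0.png'); c=cloud(n,np.load(f'pics/{n}0.npy'))
    hsv=cv2.cvtColor(p,cv2.COLOR_BGR2HSV)
    sel=(c[...,0]>400)&(c[...,0]<600)&(abs(c[...,1]-15)<125)&(c[...,2]>60)&(c[...,2]<180)
    q=c[sel]
    for it in range(8):
        A=np.c_[q[:,:2],np.ones(len(q))]; x=np.linalg.lstsq(A,q[:,2],rcond=None)[0]; r=q[:,2]-A@x; s=max(2,8-it); q=q[abs(r)<s]
    print(n,x,len(q),r.std(),'tilt',np.arctan(np.hypot(*x[:2])),'yaw',np.arctan2(-x[1],-x[0]))
E
```

```text
top blue [ 127    0  127   67 6271] [192.4  27. ] [1248.4  440.6 -275.7] zmax 1173.2
top blue [ 407    0  125   58 5228] [465.3  22.3] [1231.7 -534.9 -275.8] zmax 1173.2
top blue [161  69  13  22 101] [167.6  77.2] [927.4 420.2  35.1] zmax 40.4
top blue [221  85   5   6  24] [223.1  87.3] [857.8 244.6 114.2] zmax 119.4
top blue [255  84   5   6  23] [257.2  86.3] [858.6 155.4 114.2] zmax 117.7
top blue [153 120  31  17 129] [171.8 127.8] [776.7 403.1  35.5] zmax 41.0
top blue [192 142   4  11  31] [193.5 147. ] [725.2 351.5  13.9] zmax 19.7
top blue [349 193  13  13 137] [355.3 198.9] [537.2 -79.  258.3] zmax 265.3
top blue [260 199  12  13 124] [265.5 204.8] [529.8 118.  258.1] zmax 1173.2
top blue [ 180  216   58   72 3075] [208.3 251.9] [430.5 312.9   4.8] zmax 1173.2
top blue [348 222  14  11  81] [354.2 227.9] [477.8 -80.5 163.3] zmax 1173.2
top blue [267 226  12  12  66] [273.5 233.4] [469.4 112.  162.8] zmax 172.0
top blue [ 44 229  14  12 117] [ 49.8 234.8] [483.  663.8 146.5] zmax 1173.2
top blue [ 37 256  15  12 116] [ 42.7 261.5] [419.1 676.7 146.3] zmax 1173.2
top blue [5
[... 1687 characters left out ...]
0  17  10 142] [556.9 395.1] [359.4 689.2 145.4] zmax 1091.9
scene yel [306 215  33  22 158] [320.9 226.6] [587.4  39.9 110.8] zmax 143.0
scene red [337 193   7  10  31] [339.9 197.9] [508.4  22.1 199.9] zmax 203.9
scene red [230 305   6   6  23] [232.5 307. ] [898.9 112.1 113.7] zmax 115.6
scene red [247 336   4   5  16] [248.3 338.2] [898.4 205.9 114.5] zmax 118.6
scene red [262 368   6   7  33] [264.2 371. ] [899.7 293.3 113.3] zmax 116.9
top [-4.59104091e-01 -1.75574561e-02  3.50286947e+02] 3128 1.053640297928267 tilt 0.43067618980070976 yaw 0.038224238308476974
scene [-4.55343439e-01 -1.72891408e-02  3.48528605e+02] 2068 1.0719964393199908 tilt 0.4275603679272052 yaw 0.03795122110496921
```

```bash
python3 - <<'E'
from fit import *
T={'top':[(265.5,204.8),(355.3,198.9)],'scene':[(354.9,218.4),(311.5,166.1)]}
for n in T:
    L,Rr=[ray(n,*q,256.7) for q in T[n]]
    d=L-Rr; yaw=np.arctan2(-d[0],d[1]); mid=(L+Rr)/2
    print(n,L.round(1),Rr.round(1),np.linalg.norm(d),yaw,mid-59.6*np.array([np.cos(yaw),np.sin(yaw),0]))
# yellow box / nut check with projected model
O=np.array([475.1,18.2,130]);y=.0385
Rz=Ro.from_euler('z',y).as_matrix(); t=.44
u=Rz@[np.cos(t),0,-np.sin(t)];v=Rz@[0,1,0];nn=Rz@[np.sin(t),0,np.cos(t)]
def W(a,b,c): return O+a*u+b*v+c*nn
for n in('top','scene'):
    p=cv2.imread(f'pics/{n}0.png'); s=6
    x0,y0=(255,160) if n=='top' else (280,150)
    q=cv2.resize(p[y0:y0+100,x0:x0+125],None,fx=s,fy=s,interpolation=cv2.INTER_CUBIC)
    def dr(pts,col):
        uv=((proj(n,pts)-[x0,y0]+.5)*s).astype(int); cv2.polylines(q,[uv.reshape(-1,1,2)],True,col,1)
    dr(np.array([W(a,b,0) for a,b in((-85,-130),(150,-130),(150,130),(-85,130))]),(255,255,255))
    dr(np.array([W(a,b,30) for a,b in((40,-25),(136,-25),(136,25),(40,25))]),(0,255,0))
    dr(np.array([W(a,b,40) for a,b in((-48,-14),(62,-14),(62,14),(-48,14))]),(255,0,255))
    for vv in(-100,100): dr(np.array([W(16.5*np.cos(k),vv+16.5*np.sin(k),140) for k in np.arange(0,6.3,.3)]),(0,255,255))
    for ang,col in((.73,(255,255,0)),(1.13,(0,255,255)),(1.53,(255,255,255))):
        e=np.array([np.cos(ang),np.sin(ang)]);f=np.array([-e[1],e[0]])
        dr(np.array([W(*(sa*23*e+sb*5*f),76) for sa,sb in((1,1),(1,-1),(-1,-1),(-1,1))]),col)
    cv2.imwrite(f'pics/ov_{n}.png',q)
t=(np.array([206,252.0]))
# tray
for n in('top','scene'):
    p=cv2.imread(f'pics/{n}0.png'); m,l,b=blobs(n,p,(105,120,40),(125,255,255),2500)
    for i,s,ce in b:
        if s[4]<3500 :
            ct=cv2.findContours((l==i).astype(np.uint8),0,2)[0][0]
            (cx,cy),wh,a=cv2.minAreaRect(ct); bx=cv2.boxPoints(((cx,cy),wh,a))
            Q=np.array([ray(n,*k,22) for k in bx]); print(n,Q.round(0).tolist(),Q.mean(0)); 
E
```

```text
top [530.3 118.  256.7] [537.5 -78.9 256.7] 197.1048550048659 0.036741902440014164 [474.34887059  17.34705612 256.7       ]
scene [531.8 121.6 256.7] [540.1 -77.7 256.7] 199.47545100142935 0.04186551517782212 [476.41811835  19.47813645 256.7       ]
top [[507.0, 391.0, 22.0], [528.0, 258.0, 22.0], [356.0, 227.0, 22.0], [336.0, 358.0, 22.0]] [431.6725564  308.46333145  22.        ]
scene [[534.0, 265.0, 22.0], [352.0, 227.0, 22.0], [336.0, 365.0, 22.0], [510.0, 394.0, 22.0]] [433.25798319 312.77109846  22.        ]
```

View pics/ov_top.png

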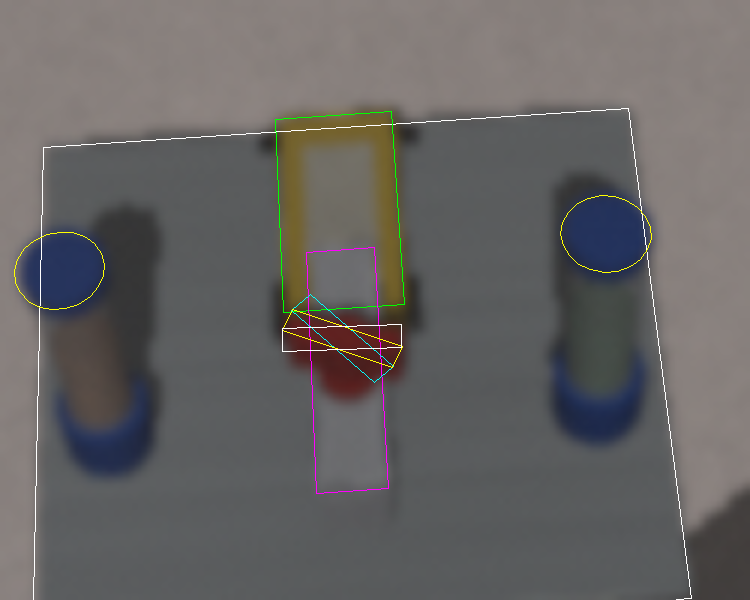

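View pics/ov_scene.png

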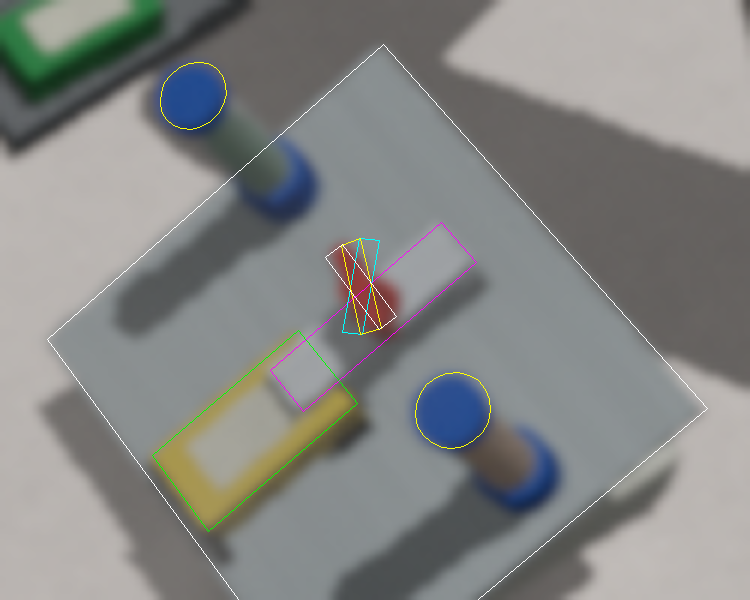

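```bash
cat >> h.py <<'E'
O=np.array([475.4,18.4,130.]);YAW=.0388;TI=.44
Rz=Ro.from_euler('z',YAW).as_matrix()
B=Rz@np.array([[np.cos(TI),0,np.sin(TI)],[0,1,0],[-np.sin(TI),0,np.cos(TI)]])  # columns u v n
def W(a,b,c): return O+B@np.array([a,b,c],float)
def Rt(phi): # tool rot, y=-n
    x=B@np.array([np.cos(phi),np.sin(phi),0]); y=-B[:,2]; return np.c_[x,y,np.cross(x,y)]
def Rd(yaw):
    x=np.array([np.cos(yaw),np.sin(yaw),0]); y=np.array([0,0,-1.]); return np.c_[x,y,np.cross(x,y)]
def cur():
    s=env.state(); return np.array(s['eef_pos']),Ro.from_euler('xyz',s['tcp_rot']).as_matrix(),s
def plan(p1,R1,N):
    """constant tool-frame row repeated N times from the measured pose to target"""
    from scipy.linalg import logm,expm
    p,R,s=cur(); T=np.eye(4);T[:3,:3]=R.T@R1;T[:3,3]=R.T@(np.array(p1)-p)
    D=expm(np.real(logm(T))/N); rv=Ro.from_matrix(D[:3,:3]).as_rotvec()
    print('N',N,'t(cm)',(D[:3,3]/10).round(3),'r',rv.round(4))
def where():
    p,R,s=cur(); l=B.T@(p-O); x=B.T@R[:,0]; print('t',round(s['t'],2),'uvn',l.round(1),'phi',np.arctan2(x[1],x[0]).round(3),'tilt err',np.degrees(np.arccos(np.clip(-R[:,1]@B[:,2],-1,1))).round(2),'F',s['ft_force'].round(1),'M',s['moment'].round(2),'op',round(s['opening'],3),'q',s['joints'].round(2),'p',p.round(1))
def nut(n,tag):
    p=cv2.imread(f'pics/{n}_{tag}_raw.png'); c=cloud(n,np.load(f'pics/{n}_{tag}.npy'))
    h=cv2.cvtColor(p,cv2.COLOR_BGR2HSV); m=((h[...,0]<9)|(h[...,0]>171))&(h[...,1]>110)&(h[...,2]>50)
    l=(c-O)@B; m&=(np.hypot(l[...,0],l[...,1])<35)&(l[...,2]>40)&(l[...,2]<95)
    q=l[m]; 
    return m,q
E
python3 - <<'E'
from h import *
for n in('top','scene'):
    cv2.imwrite(f'pics/{n}_0_raw.png',cv2.imread(f'pics/{n}0.png')); np.save(f'pics/{n}_0.npy',np.load(f'pics/{n}0.npy'))
    m,q=nut(n,'0'); print(n,len(q),np.histogram(q[:,2],bins=range(40,92,4)))
    t=q[q[:,2]>70]; c=t.mean(0); C=np.cov(t[:,:2].T); w,V=np.linalg.eigh(C); print(c.round(1),np.arctan2(V[1,1],V[0,1])%np.pi,np.sqrt(w)*3.46)
where()
R1=Rt(0)
plan([256,-570,380],Rd(-1.148),6)
plan(W(0,0,200),Rt(0),24)
E
```

```text
top 175 (array([ 0,  0,  7, 13, 10, 16, 14, 13, 23, 66, 13,  0]), array([40, 44, 48, 52, 56, 60, 64, 68, 72, 76, 80, 84, 88]))
[-1.4 -1.2 77.2] 1.3365744074487054 [13.33959966 42.05852086]
scene 64 (array([ 0,  0,  4,  1,  2,  1,  2,  3, 10, 33,  8,  0]), array([40, 44, 48, 52, 56, 60, 64, 68, 72, 76, 80, 84, 88]))
[ 0.9  2.2 77.7] 1.3352731000752711 [10.79858191 39.14457479]
t 0.1 uvn [-262.5 -579.2   -9.6] phi -1.22 tilt err 25.2 F [ 0.3  0.2 -1.2] M [-0.01 -0.02 -0.02] op 1.0 q [-1.25  0.49  1.56 -0.    1.09 -0.11] p [ 256.4 -569.8  233.1]
N 6 t(cm) [-1.000e-03 -2.448e+00 -8.000e-03] r [-0.      0.     -0.0002]
N 24 t(cm) [-0.397 -0.382  2.888] r [-0.0109 -0.0486  0.0161]
```

>>> move_arm([
  {"ty": -2.5},
  {"ty": -2.5},
  {"ty": -2.5},
  {"ty": -2.5},
  {"ty": -2.5},
  {"ty": -2.5},
])

```text
validation failed for argument at $.ro...
```

```bash
python3 - <<'E'
from h import *
where()
plan(W(0,0,220),Rt(-.235),24)
E
```

```text
t 0.1 uvn [-262.5 -579.2   -9.6] phi -1.22 tilt err 25.2 F [ 0.3  0.2 -1.2] M [-0.01 -0.02 -0.02] op 1.0 q [-1.25  0.49  1.56 -0.    1.09 -0.11] p [ 256.4 -569.8  233.1]
N 24 t(cm) [-0.689 -0.512  2.778] r [-0.0124 -0.039   0.0144]
```

>>> move_arm([
  {"tx": 0,"ty": -2.5,"tz": 0,"rx": 0,"ry": 0,"rz": 0,"grip": 100},
  {"tx": 0,"ty": -2.5,"tz": 0,"rx": 0,"ry": 0,"rz": 0,"grip": 100},
  {"tx": 0,"ty": -2.5,"tz": 0,"rx": 0,"ry": 0,"rz": 0,"grip": 100},
  {"tx": 0,"ty": -2.5,"tz": 0,"rx": 0,"ry": 0,"rz": 0,"grip": 100},
  {"tx": 0,"ty": -2.5,"tz": 0,"rx": 0,"ry": 0,"rz": 0,"grip": 100},
  {"tx": 0,"ty": -2.5,"tz": 0,"rx": 0,"ry": 0,"rz": 0,"grip": 100},
])

```text
t: 0.6
eef_pos: [256.4, -569.7, 384.6]
tcp_rot: [-1.571, 0.001, -1.148]
ft_force: [-0.4, 0.3, 1.3]
opening: 1.003
```

```bash
python3 - <<'E'
from h import *
where()
plan(W(0,0,220),Rt(-.235),20)
E
```

```text
t 0.6 uvn [-327.1 -579.2  127.4] phi -1.22 tilt err 25.2 F [-0.4  0.3  1.3] M [ 0.01  0.03 -0.02] op 1.003 q [-1.25  0.39  1.33 -0.    1.42 -0.11] p [ 256.4 -569.7  384.6]
N 20 t(cm) [-0.697  0.134  3.421] r [-0.0149 -0.0468  0.0173]
```

>>> move_arm([
  {"tx": -0.7,"ty": 0.13,"tz": 3.42,"rx": -0.015,"ry": -0.047,"rz": 0.017,"grip": 100},
  {"tx": -0.7,"ty": 0.13,"tz": 3.42,"rx": -0.015,"ry": -0.047,"rz": 0.017,"grip": 100},
  {"tx": -0.7,"ty": 0.13,"tz": 3.42,"rx": -0.015,"ry": -0.047,"rz": 0.017,"grip": 100},
  {"tx": -0.7,"ty": 0.13,"tz": 3.42,"rx": -0.015,"ry": -0.047,"rz": 0.017,"grip": 100},
  {"tx": -0.7,"ty": 0.13,"tz": 3.42,"rx": -0.015,"ry": -0.047,"rz": 0.017,"grip": 100},
  {"tx": -0.7,"ty": 0.13,"tz": 3.42,"rx": -0.015,"ry": -0.047,"rz": 0.017,"grip": 100},
  {"tx": -0.7,"ty": 0.13,"tz": 3.42,"rx": -0.015,"ry": -0.047,"rz": 0.017,"grip": 100},
  {"tx": -0.7,"ty": 0.13,"tz": 3.42,"rx": -0.015,"ry": -0.047,"rz": 0.017,"grip": 100},
  {"tx": -0.7,"ty": 0.13,"tz": 3.42,"rx": -0.015,"ry": -0.047,"rz": 0.017,"grip": 100},
  {"tx": -0.7,"ty": 0.13,"tz": 3.42,"rx": -0.015,"ry": -0.047,"rz": 0.017,"grip": 100},
])

```text
t: 1.43
eef_pos: [486.9, -311.1, 357.4]
tcp_rot: [-1.678, 0.2, -0.684]
ft_force: [0.6, -1.2, -0.7]
opening: 0.998
```

```bash
python3 - <<'E'
from h import *
where()
plan(W(0,0,220),Rt(-.235),10)
E
```

```text
t 1.43 uvn [ -98.  -329.7  205.2] phi -0.713 tilt err 12.89 F [ 0.6 -1.2 -0.7] M [-0.06 -0.19 -0.05] op 0.998 q [-0.64  0.41  1.38 -0.1   1.56  0.05] p [ 486.9 -311.1  357.4]
N 10 t(cm) [-0.691  0.115  3.405] r [-0.0146 -0.0464  0.0174]
```

>>> move_arm([
  {"tx": -0.7,"ty": 0.12,"tz": 3.4,"rx": -0.015,"ry": -0.046,"rz": 0.017,"grip": 100},
  {"tx": -0.7,"ty": 0.12,"tz": 3.4,"rx": -0.015,"ry": -0.046,"rz": 0.017,"grip": 100},
  {"tx": -0.7,"ty": 0.12,"tz": 3.4,"rx": -0.015,"ry": -0.046,"rz": 0.017,"grip": 100},
  {"tx": -0.7,"ty": 0.12,"tz": 3.4,"rx": -0.015,"ry": -0.046,"rz": 0.017,"grip": 100},
  {"tx": -0.7,"ty": 0.12,"tz": 3.4,"rx": -0.015,"ry": -0.046,"rz": 0.017,"grip": 100},
  {"tx": -0.7,"ty": 0.12,"tz": 3.4,"rx": -0.015,"ry": -0.046,"rz": 0.017,"grip": 100},
  {"tx": -0.7,"ty": 0.12,"tz": 3.4,"rx": -0.015,"ry": -0.046,"rz": 0.017,"grip": 100},
  {"tx": -0.7,"ty": 0.12,"tz": 3.4,"rx": -0.015,"ry": -0.046,"rz": 0.017,"grip": 100},
  {"tx": -0.7,"ty": 0.12,"tz": 3.4,"rx": -0.015,"ry": -0.046,"rz": 0.018,"grip": 100},
  {"tx": -0.7,"ty": 0.12,"tz": 3.4,"rx": -0.015,"ry": -0.046,"rz": 0.018,"grip": 100},
])

```text
t: 2.27
eef_pos: [568.4, 21.8, 327.8]
tcp_rot: [-1.687, 0.426, -0.225]
ft_force: [0.9, -0.1, -0.2]
opening: 1.001
```

```bash
python3 - <<'E'
from h import *
where()
plan(W(0,0,110),Rt(-.235),5)
look('1','scene',(280,100,430,220),5)
E
```

```text
t 2.27 uvn [-1.000e-01 -2.000e-01  2.185e+02] phi -0.24 tilt err 0.28 F [ 0.9 -0.1 -0.2] M [-0.08 -0.37 -0.  ] op 1.001 q [-0.06  0.51  1.33 -0.05  1.74  0.15] p [568.4  21.8 327.8]
N 5 t(cm) [-0.     2.171  0.01 ] r [ 0.001  -0.001   0.0001]
```

View pics/scene_1.png

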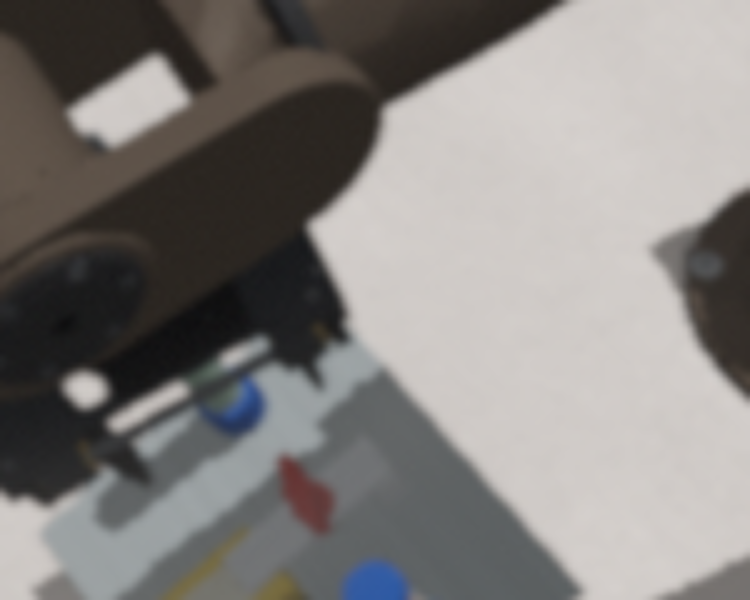

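>>> move_arm([
  {"tx": 0,"ty": 2.5,"tz": 0,"rx": 0.003,"ry": 0,"rz": 0,"grip": 100},
  {"tx": 0,"ty": 2.5,"tz": 0,"rx": 0.002,"ry": 0,"rz": 0,"grip": 80},
  {"tx": 0,"ty": 2.5,"tz": 0,"rx": 0,"ry": 0,"rz": 0,"grip": 60},
  {"tx": 0,"ty": 2.5,"tz": 0,"rx": 0,"ry": 0,"rz": 0,"grip": 50},
  {"tx": 0,"ty": 2,"tz": 0,"rx": 0,"ry": 0,"rz": 0,"grip": 50},
  {"tx": 0,"ty": 1.0,"tz": 0,"rx": 0,"ry": 0,"rz": 0,"grip": 50},
  {"tx": 0,"ty": 0.95,"tz": 0,"rx": 0,"ry": 0,"rz": 0,"grip": 50},
])

```text
t: 2.9
eef_pos: [509.0, 17.7, 201.3]
tcp_rot: [-1.682, 0.425, -0.228]
ft_force: [-0.4, 0.2, 0.8]
opening: 0.637
```

```bash
python3 - <<'E'
from h import *
where()
look('2','top',(255,160,380,260),6)
look('2','scene',(280,130,430,250),5)
E
```

```text
t 2.9 uvn [-0.1 -2.  78.8] phi -0.242 tilt err 0.1 F [-0.4  0.2  0.8] M [-0.03 -0.39  0.04] op 0.637 q [-0.07  0.54  1.64 -0.05  1.4   0.15] p [509.   17.7 201.3]
```

View pics/scene_2.png

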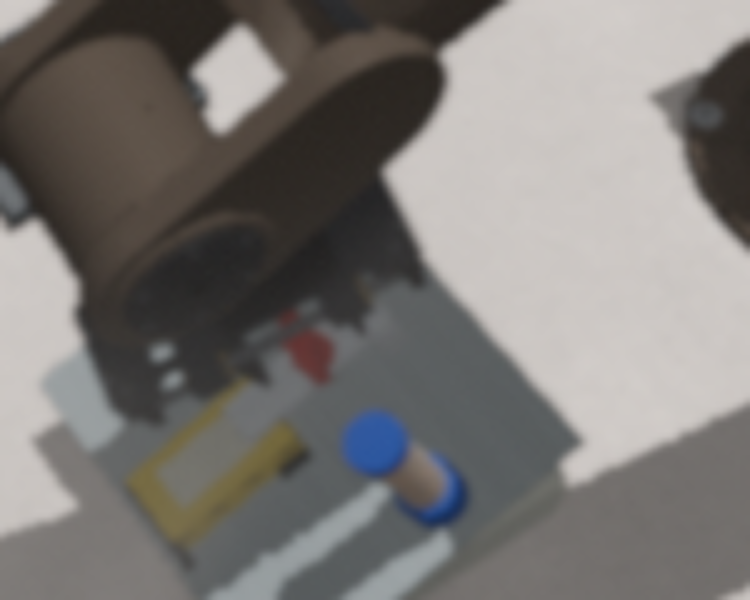

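View pics/top_2.png

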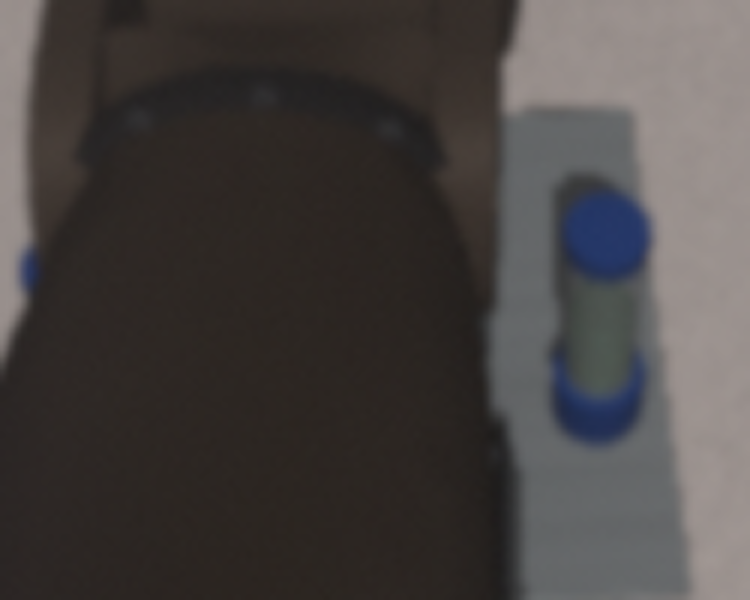

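>>> move_arm([
  {"tx": 0,"ty": 0,"tz": 0.2,"rx": 0,"ry": 0,"rz": 0,"grip": 30},
  {"tx": 0,"ty": 0,"tz": 0,"rx": 0,"ry": 0,"rz": 0,"grip": 15},
  {"tx": 0,"ty": 0,"tz": 0,"rx": 0,"ry": 0,"rz": 0,"grip": 0},
  {"tx": 0,"ty": 0,"tz": 0,"rx": 0,"ry": 0,"rz": 0,"grip": 0},
  {"tx": 0,"ty": 0,"tz": 0,"rx": 0,"ry": 0,"rz": 0,"grip": 0},
  {"tx": 0,"ty": 0,"tz": 0,"rx": 0,"ry": 0,"rz": 0,"grip": 0},
  {"tx": 0,"ty": 0,"tz": 0,"rx": 0,"ry": 0,"rz": 0,"grip": 0},
])

```text
t: 3.58
eef_pos: [511.2, 19.3, 201.4]
tcp_rot: [-1.682, 0.419, -0.227]
ft_force: [7.0, -2.0, -3.1]
opening: 0.104
```

```bash
python3 - <<'E'
from h import *
where()
E
```

```text
t 3.58 uvn [ 2.  -0.4 79.9] phi -0.242 tilt err 0.4 F [ 7.  -2.  -3.1] M [-0.22 -1.78  0.21] op 0.104 q [-0.07  0.54  1.64 -0.05  1.4   0.15] p [511.2  19.3 201.4]
```

>>> move_arm([
  {"tx": 0.2,"ty": 0,"tz": 0,"rx": 0,"ry": 0,"rz": 0,"grip": 0},
  {"tx": 0,"ty": -0.02,"tz": 0,"rx": 0,"ry": -0.12,"rz": 0,"grip": 0},
  {"tx": 0,"ty": -0.025,"tz": 0,"rx": 0,"ry": -0.12,"rz": 0,"grip": 0},
  {"tx": 0,"ty": -0.025,"tz": 0,"rx": 0,"ry": -0.12,"rz": 0,"grip": 0},
])

```text
t: 3.92
eef_pos: [511.4, 19.3, 202.1]
tcp_rot: [-1.513, 0.435, 0.175]
ft_force: [-1.6, -1.0, 4.8]
opening: 0.104
```

```bash
sed -i 's/^def cur/O=O+2.0*B[:,0]\ndef cur/' h.py; python3 - <<'E'
from h import *
where()
E
```

```text
t 3.92 uvn [-0.1 -0.5 80.5] phi 0.123 tilt err 0.08 F [-1.6 -1.   4.8] M [-0.11  0.45 -0.09] op 0.104 q [-0.07  0.54  1.63 -0.05  1.4  -0.21] p [511.4  19.3 202.1]
```

>>> move_arm([
  {"tx": 0,"ty": -0.025,"tz": 0,"rx": 0,"ry": -0.12,"rz": 0,"grip": 0},
  {"tx": 0,"ty": -0.025,"tz": 0,"rx": 0,"ry": -0.12,"rz": 0,"grip": 0},
  {"tx": 0,"ty": -0.025,"tz": 0,"rx": 0,"ry": -0.12,"rz": 0,"grip": 0},
  {"tx": 0,"ty": -0.025,"tz": 0,"rx": 0,"ry": -0.12,"rz": 0,"grip": 0},
  {"tx": 0,"ty": -0.025,"tz": 0,"rx": 0,"ry": -0.12,"rz": 0,"grip": 0},
  {"tx": 0,"ty": -0.025,"tz": 0,"rx": 0,"ry": -0.12,"rz": 0,"grip": 0},
  {"tx": 0,"ty": 0,"tz": 0,"rx": 0,"ry": 0,"rz": 0,"grip": 0},
])

```text
t: 4.5
eef_pos: [511.3, 18.9, 203.7]
tcp_rot: [-1.232, 0.287, 0.934]
ft_force: [-4.8, -2.9, 6.4]
opening: 0.104
```

```bash
python3 - <<'E'
from h import *
where()
E
```

```text
t 4.5 uvn [-0.9 -0.9 82. ] phi 0.845 tilt err 0.04 F [-4.8 -2.9  6.4] M [-0.56  1.24  0.27] op 0.104 q [-0.07  0.54  1.63 -0.05  1.41 -0.94] p [511.3  18.9 203.7]
```

>>> move_arm([
  {"tx": 0,"ty": 0,"tz": 0,"rx": 0,"ry": 0,"rz": 0,"grip": 80},
  {"tx": 0,"ty": 0,"tz": 0,"rx": 0,"ry": 0,"rz": 0,"grip": 80},
  {"tx": 0,"ty": 0,"tz": 0,"rx": 0,"ry": 0,"rz": 0,"grip": 80},
  {"tx": 0,"ty": -1.5,"tz": 0,"rx": 0,"ry": 0,"rz": 0,"grip": 80},
  {"tx": 0,"ty": -1.5,"tz": 0,"rx": 0,"ry": 0,"rz": 0,"grip": 80},
  {"tx": 0,"ty": 0,"tz": 0,"rx": 0,"ry": 0.12,"rz": 0,"grip": 80},
  {"tx": 0,"ty": 0,"tz": 0,"rx": 0,"ry": 0.12,"rz": 0,"grip": 80},
  {"tx": 0,"ty": 0,"tz": 0,"rx": 0,"ry": 0.12,"rz": 0,"grip": 80},
  {"tx": 0,"ty": 0,"tz": 0,"rx": 0,"ry": 0.12,"rz": 0,"grip": 80},
  {"tx": 0,"ty": 0,"tz": 0,"rx": 0,"ry": 0.12,"rz": 0,"grip": 80},
])

```text
t: 5.33
eef_pos: [525.1, 19.9, 230.0]
tcp_rot: [-1.463, 0.425, 0.293]
ft_force: [-0.0, -0.0, -0.5]
opening: 0.743
```

>>> move_arm([
  {"tx": 0,"ty": 0,"tz": 0,"rx": 0,"ry": 0.12,"rz": 0,"grip": 80},
  {"tx": 0,"ty": 0,"tz": 0,"rx": 0,"ry": 0.12,"rz": 0,"grip": 80},
  {"tx": 0,"ty": 0,"tz": 0,"rx": 0,"ry": 0.12,"rz": 0,"grip": 80},
  {"tx": 0,"ty": 0,"tz": 0,"rx": 0,"ry": 0.12,"rz": 0,"grip": 80},
  {"tx": 0,"ty": 0,"tz": 0,"rx": 0,"ry": 0.12,"rz": 0,"grip": 80},
  {"tx": 0,"ty": 0,"tz": 0,"rx": 0,"ry": 0.12,"rz": 0,"grip": 80},
  {"tx": 0,"ty": 0,"tz": 0,"rx": 0,"ry": 0.12,"rz": 0,"grip": 80},
  {"tx": 0,"ty": 0,"tz": 0,"rx": 0,"ry": 0.12,"rz": 0,"grip": 80},
])

```text
t: 6.0
eef_pos: [525.1, 19.9, 230.0]
tcp_rot: [-1.872, 0.322, -0.739]
ft_force: [-0.5, 0.8, 0.4]
opening: 0.797
```

```bash
python3 - <<'E'
from h import *
where()
plan(W(0,-.5,81),Rt(2.416-np.pi),3)
look('3','scene',(280,130,430,250),5)
m,q=nut('scene','3'); 
t=q[q[:,2]>70]; c=t.mean(0); w,V=np.linalg.eigh(np.cov(t[:,:2].T)); print(len(t),c.round(1),np.arctan2(V[1,1],V[0,1])%np.pi,np.sqrt(w)*3.46)
E
```

```text
t 6.0 uvn [  0.4  -0.4 111.7] phi -0.728 tilt err 0.14 F [-0.5  0.8  0.4] M [ 0.02 -0.29  0.  ] op 0.797 q [-0.07  0.53  1.57 -0.04  1.48  0.64] p [525.1  19.9 230. ]
N 3 t(cm) [-0.009  1.022 -0.013] r [-0.0007 -0.0009  0.0005]
4 [ 7.5 -1.6 77.8] 2.390037451991684 [ 0.15314146 13.30796424]
```

View pics/scene_3.png

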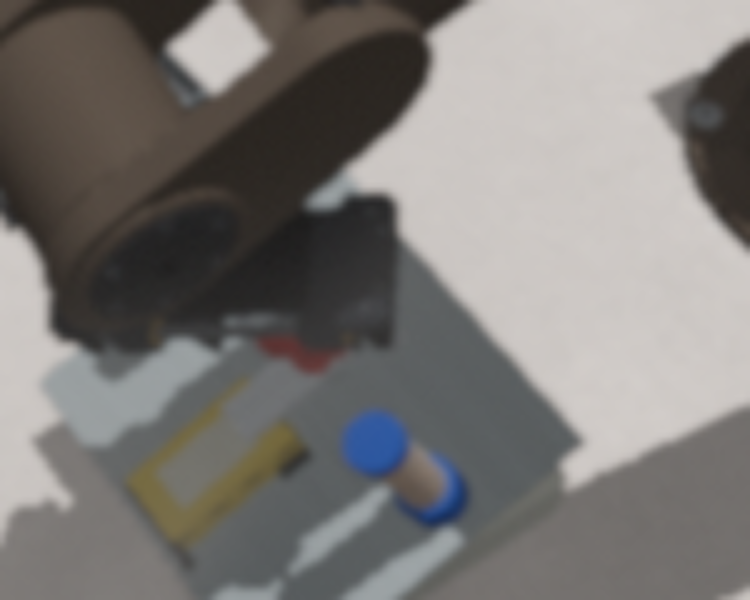

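>>> move_arm([
  {"tx": 0,"ty": 1.0,"tz": 0,"rx": 0,"ry": 0,"rz": 0,"grip": 80},
  {"tx": 0,"ty": 1.0,"tz": 0,"rx": 0,"ry": 0,"rz": 0,"grip": 80},
  {"tx": 0,"ty": 1.05,"tz": 0,"rx": 0,"ry": 0,"rz": 0,"grip": 80},
  {"tx": 0,"ty": 0,"tz": 0,"rx": 0,"ry": 0,"rz": 0,"grip": 60},
  {"tx": 0,"ty": 0,"tz": 0,"rx": 0,"ry": 0,"rz": 0,"grip": 40},
  {"tx": 0,"ty": 0,"tz": 0,"rx": 0,"ry": 0,"rz": 0,"grip": 30},
  {"tx": 0,"ty": 0,"tz": 0,"rx": 0,"ry": 0,"rz": 0,"grip": 30},
  {"tx": 0,"ty": 0,"tz": 0,"rx": 0,"ry": 0,"rz": 0,"grip": 30},
])

```text
t: 6.72
eef_pos: [512.3, 19.3, 202.8]
tcp_rot: [-1.87, 0.323, -0.732]
ft_force: [-0.4, 0.4, 0.0]
opening: 0.506
```

```bash
python3 - <<'E'
from h import *
where()
E
```

```text
t 6.72 uvn [ 0.4 -0.5 81.6] phi -0.722 tilt err 0.18 F [-0.4  0.4  0. ] M [-0.02 -0.26  0.03] op 0.506 q [-0.07  0.54  1.63 -0.05  1.4   0.63] p [512.3  19.3 202.8]
```

>>> move_arm([
  {"tx": 0,"ty": 0,"tz": 0,"rx": 0,"ry": 0,"rz": 0,"grip": 0},
  {"tx": 0,"ty": 0,"tz": 0,"rx": 0,"ry": 0,"rz": 0,"grip": 0},
  {"tx": 0,"ty": 0,"tz": 0,"rx": 0,"ry": 0,"rz": 0,"grip": 0},
  {"tx": 0,"ty": -0.02,"tz": 0,"rx": 0,"ry": -0.12,"rz": 0,"grip": 0},
  {"tx": 0,"ty": -0.025,"tz": 0,"rx": 0,"ry": -0.12,"rz": 0,"grip": 0},
])

```text
t: 7.13
eef_pos: [512.6, 19.2, 203.3]
tcp_rot: [-1.782, 0.385, -0.48]
ft_force: [2.4, -0.9, 2.9]
opening: 0.479
```

```bash
python3 - <<'E'
from h import *
where()
E
```

```text
t 7.13 uvn [ 0.5 -0.6 82.2] phi -0.477 tilt err 0.2 F [ 2.4 -0.9  2.9] M [-0.26 -0.49  0.04] op 0.479 q [-0.07  0.54  1.63 -0.05  1.41  0.39] p [512.6  19.2 203.3]
```

>>> move_arm([
  {"tx": 0,"ty": -0.025,"tz": 0,"rx": 0,"ry": -0.12,"rz": 0,"grip": 0},
  {"tx": 0,"ty": -0.025,"tz": 0,"rx": 0,"ry": -0.12,"rz": 0,"grip": 0},
  {"tx": 0,"ty": -0.025,"tz": 0,"rx": 0,"ry": -0.12,"rz": 0,"grip": 0},
  {"tx": 0,"ty": -0.025,"tz": 0,"rx": 0,"ry": -0.12,"rz": 0,"grip": 0},
  {"tx": 0,"ty": -0.025,"tz": 0,"rx": 0,"ry": -0.12,"rz": 0,"grip": 0},
  {"tx": 0,"ty": -0.025,"tz": 0,"rx": 0,"ry": -0.12,"rz": 0,"grip": 0},
])

```text
t: 7.63
eef_pos: [512.5, 19.3, 204.9]
tcp_rot: [-1.458, 0.425, 0.307]
ft_force: [-0.6, -2.3, 6.4]
opening: 0.483
```

```bash
python3 - <<'E'
from h import *
where()
E
```

```text
t 7.63 uvn [-0.3 -0.6 83.6] phi 0.243 tilt err 0.07 F [-0.6 -2.3  6.4] M [-0.48  0.58  0.05] op 0.483 q [-0.07  0.54  1.63 -0.05  1.41 -0.33] p [512.5  19.3 204.9]
```

>>> move_arm([
  {"tx": 0,"ty": -0.025,"tz": 0,"rx": 0,"ry": -0.12,"rz": 0,"grip": 0},
  {"tx": 0,"ty": -0.025,"tz": 0,"rx": 0,"ry": -0.12,"rz": 0,"grip": 0},
  {"tx": 0,"ty": -0.025,"tz": 0,"rx": 0,"ry": -0.12,"rz": 0,"grip": 0},
  {"tx": 0,"ty": -0.025,"tz": 0,"rx": 0,"ry": -0.12,"rz": 0,"grip": 0},
  {"tx": 0,"ty": -0.025,"tz": 0,"rx": 0,"ry": -0.12,"rz": 0,"grip": 0},
  {"tx": 0,"ty": 0,"tz": 0,"rx": 0,"ry": 0,"rz": 0,"grip": 0},
])

```text
t: 8.13
eef_pos: [512.5, 18.9, 206.2]
tcp_rot: [-1.232, 0.287, 0.934]
ft_force: [-4.3, -4.6, 8.6]
opening: 0.478
```

```bash
python3 - <<'E'
from h import *
where()
E
```

```text
t 8.13 uvn [-0.9 -1.  84.8] phi 0.845 tilt err 0.05 F [-4.3 -4.6  8.6] M [-0.86  1.02  0.44] op 0.478 q [-0.07  0.54  1.63 -0.05  1.42 -0.94] p [512.5  18.9 206.2]
```

>>> move_arm([
  {"tx": 0,"ty": 0,"tz": 0,"rx": 0,"ry": 0,"rz": 0,"grip": 80},
  {"tx": 0,"ty": 0,"tz": 0,"rx": 0,"ry": 0,"rz": 0,"grip": 80},
  {"tx": 0,"ty": -1.5,"tz": 0,"rx": 0,"ry": 0,"rz": 0,"grip": 80},
  {"tx": 0,"ty": -1.5,"tz": 0,"rx": 0,"ry": 0,"rz": 0,"grip": 80},
  {"tx": 0,"ty": 0,"tz": 0,"rx": 0,"ry": 0.12,"rz": 0,"grip": 80},
  {"tx": 0,"ty": 0,"tz": 0,"rx": 0,"ry": 0.12,"rz": 0,"grip": 80},
  {"tx": 0,"ty": 0,"tz": 0,"rx": 0,"ry": 0.12,"rz": 0,"grip": 80},
  {"tx": 0,"ty": 0,"tz": 0,"rx": 0,"ry": 0.12,"rz": 0,"grip": 80},
  {"tx": 0,"ty": 0,"tz": 0,"rx": 0,"ry": 0.12,"rz": 0,"grip": 80},
  {"tx": 0,"ty": 0,"tz": 0,"rx": 0,"ry": 0.12,"rz": 0,"grip": 80},
])

```text
t: 8.97
eef_pos: [526.0, 20.2, 232.4]
tcp_rot: [-1.518, 0.435, 0.162]
ft_force: [0.4, -0.9, -0.4]
opening: 0.798
```

>>> move_arm([
  {"tx": 0,"ty": 0,"tz": 0,"rx": 0,"ry": 0.12,"rz": 0,"grip": 70},
  {"tx": 0,"ty": 0,"tz": 0,"rx": 0,"ry": 0.12,"rz": 0,"grip": 60},
  {"tx": 0,"ty": 0,"tz": 0,"rx": 0,"ry": 0.12,"rz": 0,"grip": 60},
  {"tx": 0,"ty": 0,"tz": 0,"rx": 0,"ry": 0.12,"rz": 0,"grip": 60},
  {"tx": 0,"ty": 0,"tz": 0,"rx": 0,"ry": 0.12,"rz": 0,"grip": 60},
  {"tx": 0,"ty": 0,"tz": 0,"rx": 0,"ry": 0.12,"rz": 0,"grip": 60},
  {"tx": 0,"ty": 0,"tz": 0,"rx": 0,"ry": 0.12,"rz": 0,"grip": 50},
])

```text
t: 9.55
eef_pos: [526.0, 20.2, 232.4]
tcp_rot: [-1.872, 0.323, -0.739]
ft_force: [0.0, 0.7, -0.0]
opening: 0.568
```

```bash
python3 - <<'E'
from h import *
where()
plan(W(0,-.5,84),Rt(.845-np.pi/2),3)
look('4','scene',(280,130,430,250),5)
E
```

```text
t 9.55 uvn [  0.2  -0.2 114.2] phi -0.728 tilt err 0.12 F [ 0.   0.7 -0. ] M [-0.01 -0.33  0.  ] op 0.568 q [-0.07  0.53  1.57 -0.04  1.48  0.64] p [526.   20.2 232.4]
N 3 t(cm) [ 0.     1.007 -0.014] r [-0.0007 -0.0009  0.0003]
```

View pics/scene_4.png

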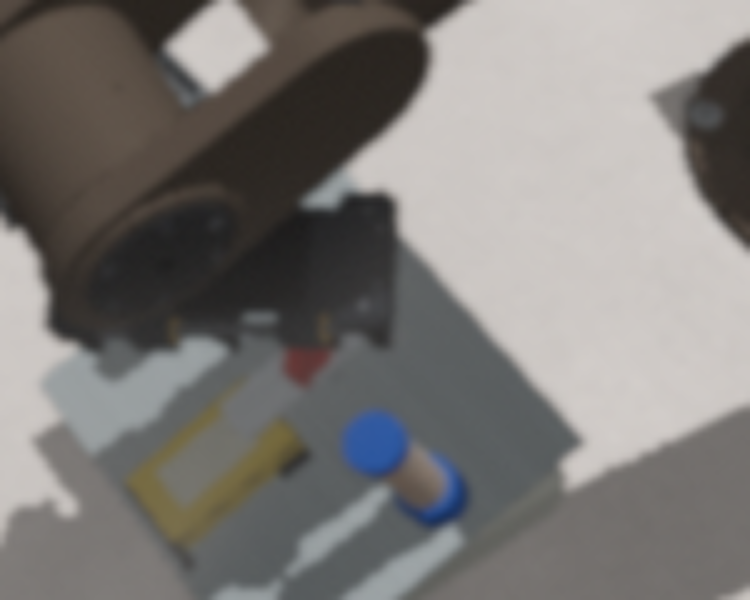

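Blade now stands vertical in the image at (305,365), as expected; the box has not moved. Third grip, on the faces.

>>> move_arm([
  {"tx": 0,"ty": 1.0,"tz": 0,"rx": 0,"ry": 0,"rz": 0,"grip": 50},
  {"tx": 0,"ty": 1.0,"tz": 0,"rx": 0,"ry": 0,"rz": 0,"grip": 50},
  {"tx": 0,"ty": 1.0,"tz": 0,"rx": 0,"ry": 0,"rz": 0,"grip": 40},
  {"tx": 0,"ty": 0,"tz": 0,"rx": 0,"ry": 0,"rz": 0,"grip": 20},
  {"tx": 0,"ty": 0,"tz": 0,"rx": 0,"ry": 0,"rz": 0,"grip": 0},
  {"tx": 0,"ty": 0,"tz": 0,"rx": 0,"ry": 0,"rz": 0,"grip": 0},
  {"tx": 0,"ty": 0,"tz": 0,"rx": 0,"ry": 0,"rz": 0,"grip": 0},
  {"tx": 0,"ty": 0,"tz": 0,"rx": 0,"ry": 0,"rz": 0,"grip": 0},
  {"tx": 0,"ty": 0,"tz": 0,"rx": 0,"ry": 0,"rz": 0,"grip": 0},
  {"tx": 0,"ty": 0,"tz": 0,"rx": 0,"ry": 0,"rz": 0,"grip": 0},
])

```text
t: 10.43
eef_pos: [514.1, 19.1, 205.6]
tcp_rot: [-1.87, 0.322, -0.733]
ft_force: [2.7, -2.4, -0.7]
opening: 0.103
```

```bash
python3 - <<'E'
from h import *
where()
E
```

```text
t 10.43 uvn [ 0.8 -0.8 84.8] phi -0.723 tilt err 0.23 F [ 2.7 -2.4 -0.7] M [-0.46 -0.9   0.14] op 0.103 q [-0.07  0.54  1.63 -0.05  1.41  0.63] p [514.1  19.1 205.6]
```

>>> move_arm([
  {"tx": 0,"ty": -0.02,"tz": 0,"rx": 0,"ry": -0.12,"rz": 0,"grip": 0},
  {"tx": 0,"ty": -0.025,"tz": 0,"rx": 0,"ry": -0.12,"rz": 0,"grip": 0},
  {"tx": 0,"ty": -0.025,"tz": 0,"rx": 0,"ry": -0.12,"rz": 0,"grip": 0},
  {"tx": 0,"ty": -0.025,"tz": 0,"rx": 0,"ry": -0.12,"rz": 0,"grip": 0},
  {"tx": 0,"ty": -0.025,"tz": 0,"rx": 0,"ry": -0.12,"rz": 0,"grip": 0},
  {"tx": 0,"ty": -0.025,"tz": 0,"rx": 0,"ry": -0.12,"rz": 0,"grip": 0},
])

```text
t: 10.93
eef_pos: [513.9, 19.4, 207.2]
tcp_rot: [-1.569, 0.438, 0.043]
ft_force: [0.1, -1.5, 3.3]
opening: 0.106
```

```bash
python3 - <<'E'
from h import *
where()
E
```

```text
t 10.93 uvn [ 0.  -0.5 86.2] phi 0.004 tilt err 0.12 F [ 0.1 -1.5  3.3] M [-0.2   0.11 -0.07] op 0.106 q [-0.07  0.54  1.62 -0.05  1.42 -0.09] p [513.9  19.4 207.2]
```

>>> move_arm([
  {"tx": 0,"ty": -0.025,"tz": 0,"rx": 0,"ry": -0.12,"rz": 0,"grip": 0},
  {"tx": 0,"ty": -0.025,"tz": 0,"rx": 0,"ry": -0.12,"rz": 0,"grip": 0},
  {"tx": 0,"ty": -0.025,"tz": 0,"rx": 0,"ry": -0.12,"rz": 0,"grip": 0},
  {"tx": 0,"ty": -0.025,"tz": 0,"rx": 0,"ry": -0.12,"rz": 0,"grip": 0},
  {"tx": 0,"ty": -0.025,"tz": 0,"rx": 0,"ry": -0.12,"rz": 0,"grip": 0},
  {"tx": 0,"ty": -0.025,"tz": 0,"rx": 0,"ry": -0.12,"rz": 0,"grip": 0},
  {"tx": 0,"ty": 0,"tz": 0,"rx": 0,"ry": 0,"rz": 0,"grip": 0},
])

```text
t: 11.52
eef_pos: [513.9, 19.1, 208.8]
tcp_rot: [-1.268, 0.324, 0.814]
ft_force: [-3.6, -2.3, 6.4]
opening: 0.101
```

```bash
python3 - <<'E'
from h import *
where()
E
```

```text
t 11.52 uvn [-0.7 -0.8 87.7] phi 0.725 tilt err 0.02 F [-3.6 -2.3  6.4] M [-0.54  0.86  0.32] op 0.101 q [-0.07  0.54  1.62 -0.05  1.42 -0.82] p [513.9  19.1 208.8]
```

>>> move_arm([
  {"tx": 0,"ty": 0,"tz": 0,"rx": 0,"ry": 0,"rz": 0,"grip": 60},
  {"tx": 0,"ty": 0,"tz": 0,"rx": 0,"ry": 0,"rz": 0,"grip": 80},
  {"tx": 0,"ty": 0,"tz": 0,"rx": 0,"ry": 0,"rz": 0,"grip": 80},
  {"tx": 0,"ty": -2,"tz": 0,"rx": 0,"ry": 0,"rz": 0,"grip": 90},
  {"tx": 0,"ty": -3,"tz": 0,"rx": 0,"ry": 0,"rz": 0,"grip": 90},
  {"tx": 0,"ty": -3,"tz": 0,"rx": 0,"ry": 0,"rz": 0,"grip": 90},
  {"tx": 0,"ty": -3,"tz": 0,"rx": 0,"ry": 0,"rz": 0,"grip": 90},
  {"tx": 0,"ty": -3,"tz": 0,"rx": 0,"ry": 0,"rz": 0,"grip": 90},
])

```text
t: 12.18
eef_pos: [574.4, 21.9, 336.3]
tcp_rot: [-1.272, 0.325, 0.806]
ft_force: [1.4, 0.1, 0.3]
opening: 0.609
```

>>> move_arm([
  {"tx": 0,"ty": 0,"tz": 0,"rx": 0,"ry": -0.121,"rz": 0,"grip": 90},
  {"tx": 0,"ty": 0,"tz": 0,"rx": 0,"ry": -0.121,"rz": 0,"grip": 90},
  {"tx": 0,"ty": 0,"tz": 0,"rx": 0,"ry": -0.121,"rz": 0,"grip": 90},
  {"tx": 0,"ty": 0,"tz": 0,"rx": 0,"ry": -0.121,"rz": 0,"grip": 90},
  {"tx": 0,"ty": 0,"tz": 0,"rx": 0,"ry": -0.121,"rz": 0,"grip": 90},
  {"tx": 0,"ty": 0,"tz": 0,"rx": 0,"ry": -0.121,"rz": 0,"grip": 90},
  {"tx": 0,"ty": 0,"tz": 0,"rx": 0,"ry": -0.121,"rz": 0,"grip": 90},
])

```text
t: 12.77
eef_pos: [574.0, 21.8, 334.7]
tcp_rot: [-1.133, -0.001, 1.609]
ft_force: [-0.1, 0.5, 0.7]
opening: 0.899
```

```bash
python3 - <<'E'
from h import *
where()
p,d=look('5','scene',(280,130,430,250),5)
m,q=nut('scene','5'); t=q[q[:,2]>76]
if len(t)>5:
    w,V=np.linalg.eigh(np.cov(t[:,:2].T)); print(len(t),t.mean(0).round(1),np.arctan2(V[1,1],V[0,1])%np.pi,np.sqrt(w)*3.46, q[:,2].max())
c=cloud('scene',d); l=(c-O)@B
for a,b,nm in(((-45,-25),(-8,8),'heelstrap'),((45,58),(-8,8),'toe'),((70,130),(-15,15),'lid'),((60,140),(40,80),'face'),((-70,-55),(-20,20),'faceup')):
    s=(l[...,0]>a[0])&(l[...,0]<a[1])&(l[...,1]>b[0])&(l[...,1]<b[1])&(l[...,2]<60)&(l[...,2]>-10); print(nm,s.sum(),np.median(l[s][:,2]) if s.any() else 0)
plan(W(100,0,150),Rt(np.pi/2),5)
E
```

```text
t 12.77 uvn [ 1.000e-01 -4.000e-01  2.273e+02] phi 1.571 tilt err 0.13 F [-0.1  0.5  0.7] M [ 0.12 -0.4   0.01] op 0.899 q [-0.06  0.52  1.3  -0.04  1.76 -1.67] p [574.   21.8 334.7]
9 [-0.1 -0.5 87.3] 2.389412222633062 [ 5.00785031 12.95445691] 89.69640893228215
heelstrap 40 49.51366412314704
toe 26 50.771127824187104
lid 191 31.287128477807745
face 348 0.966147621551296
faceup 64 1.168898817726994
N 5 t(cm) [-0.003  1.548 -1.997] r [0.0004 0.0017 0.0001]
```

View pics/scene_5.png

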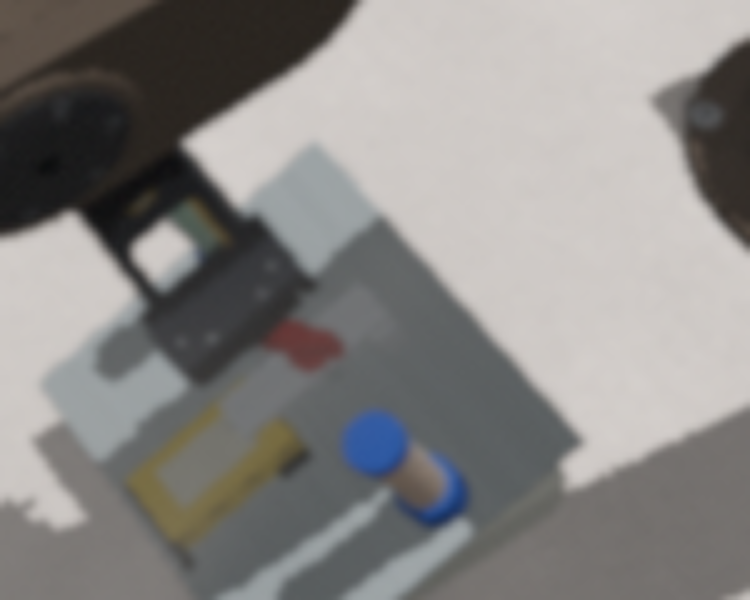

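>>> move_arm([
  {"tx": 0,"ty": 0,"tz": -2.5,"rx": 0,"ry": 0,"rz": 0,"grip": 90},
  {"tx": 0,"ty": 0,"tz": -2.5,"rx": 0,"ry": 0,"rz": 0,"grip": 90},
  {"tx": 0,"ty": 0,"tz": -2.5,"rx": 0.002,"ry": 0,"rz": 0,"grip": 90},
  {"tx": 0,"ty": 0,"tz": -2.5,"rx": 0,"ry": 0,"rz": 0,"grip": 90},
  {"tx": 0,"ty": 4,"tz": 0,"rx": 0,"ry": 0,"rz": 0,"grip": 90},
  {"tx": 0,"ty": 4,"tz": 0,"rx": 0,"ry": 0,"rz": 0,"grip": 90},
  {"tx": 0,"ty": 4,"tz": 0,"rx": 0,"ry": 0,"rz": 0,"grip": 90},
  {"tx": 0,"ty": 2.5,"tz": 0,"rx": 0,"ry": 0,"rz": 0,"grip": 90},
])

```text
t: 13.48
eef_pos: [600.4, 22.5, 157.9]
tcp_rot: [-1.127, 0.003, 1.601]
ft_force: [-0.8, 0.2, 0.0]
opening: 0.898
```

```bash
python3 - <<'E'
from h import *
where()
p,d=look('6','scene',(280,130,430,250),5)
look('6','top',(255,160,380,260),6)
plan(W(100,0,26),Rt(np.pi/2),4)
E
```

```text
t 13.48 uvn [99.3 -0.8 78.5] phi 1.561 tilt err 0.22 F [-0.8  0.2  0. ] M [ 0.05 -0.36  0.05] op 0.898 q [-0.06  0.71  1.43 -0.04  1.45 -1.64] p [600.4  22.5 157.9]
N 4 t(cm) [ 0.02   1.32  -0.025] r [-0.0017 -0.0021  0.0003]
```

View pics/scene_6.png

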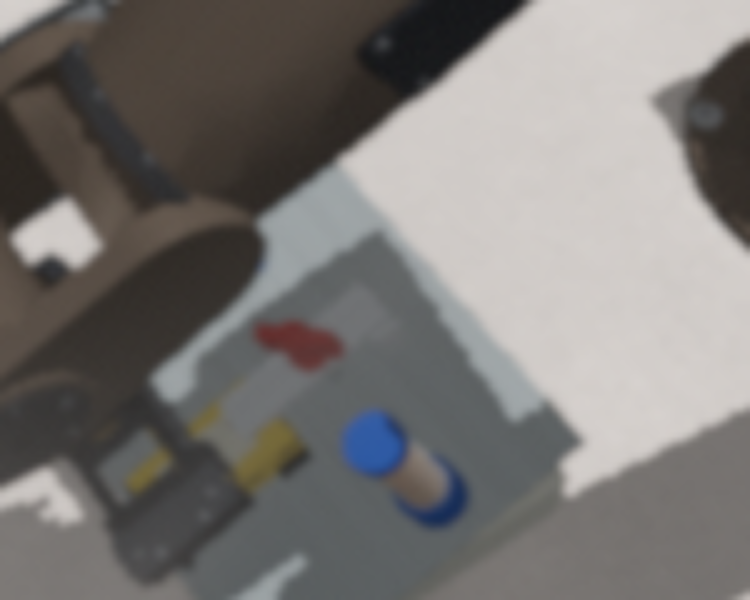

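```bash
python3 - <<'E'
from h import *
c=cloud('scene',np.load('pics/scene_6.npy')); l=(c-O)@B
for U,V in((250,235),(255,215),(210,240),(150,270),(340,150),(330,130),(250,180),(110,350),(60,390),(150,200),(420,90),(380,70)):
    print(U,V,c[130+V//5,280+U//5].round(0),l[130+V//5,280+U//5].round(0))
m,q=nut('scene','6'); t=q[q[:,2]>80]; w,Vv=np.linalg.eigh(np.cov(t[:,:2].T)); print(len(t),t.mean(0).round(1),np.arctan2(Vv[1,1],Vv[0,1])%np.pi,np.sqrt(w)*3.46)
E
```

```text
250 235 [596.  94. 453.] [-28.  71. 345.]
255 215 [586.  83. 447.] [-35.  60. 335.]
210 240 [615.  93. 463.] [-15.  70. 362.]
150 270 [643.  93. 462.] [ 11.  68. 373.]
340 150 [550.  91. 476.] [-79.  69. 346.]
330 130 [559.  95. 499.] [-81.  73. 371.]
250 180 [592.  87. 480.] [-43.  64. 367.]
110 350 [662.  90. 413.] [ 49.  64. 337.]
60 390 [690.  95. 411.] [ 75.  68. 346.]
150 200 [630.  71. 475.] [ -8.  47. 379.]
420 90 [522. 102. 508.] [-118.   82.  363.]
380 70 [541.  98. 528.] [-110.   77.  390.]
42 [-0.1  1.1 86. ] 2.2881575418750706 [ 9.59733992 35.2606062 ]
```

>>> move_arm([
  {"tx": 0.02,"ty": 1.5,"tz": -0.02,"rx": -0.002,"ry": -0.003,"rz": 0,"grip": 90},
  {"tx": 0.02,"ty": 1.5,"tz": -0.02,"rx": -0.002,"ry": -0.003,"rz": 0,"grip": 90},
  {"tx": 0.02,"ty": 1.5,"tz": -0.02,"rx": -0.002,"ry": -0.003,"rz": 0,"grip": 90},
  {"tx": 0.02,"ty": 0.7,"tz": -0.02,"rx": 0,"ry": 0,"rz": 0,"grip": 90},
  {"tx": 0,"ty": 0,"tz": 0,"rx": 0,"ry": 0,"rz": 0,"grip": 75},
])

```text
t: 14.0
eef_pos: [581.9, 22.3, 114.0]
tcp_rot: [-1.137, -0.001, 1.611]
ft_force: [0.2, 0.1, 0.6]
opening: 0.871
```

```bash
python3 - <<'E'
from h import *
where()
p,d=look('7','scene',(280,130,430,250),5)
plan(W(100,0,26),Rt(np.pi/2),1)
E
```

```text
t 14.0 uvn [101.2  -0.2  30.9] phi 1.572 tilt err 0.35 F [0.2 0.1 0.6] M [ 0.17 -0.38 -0.02] op 0.871 q [-0.06  0.73  1.52 -0.04  1.33 -1.65] p [581.9  22.3 114. ]
N 1 t(cm) [0.028 0.573 0.145] r [0.0073 0.0018 0.0004]
```

View pics/scene_7.png

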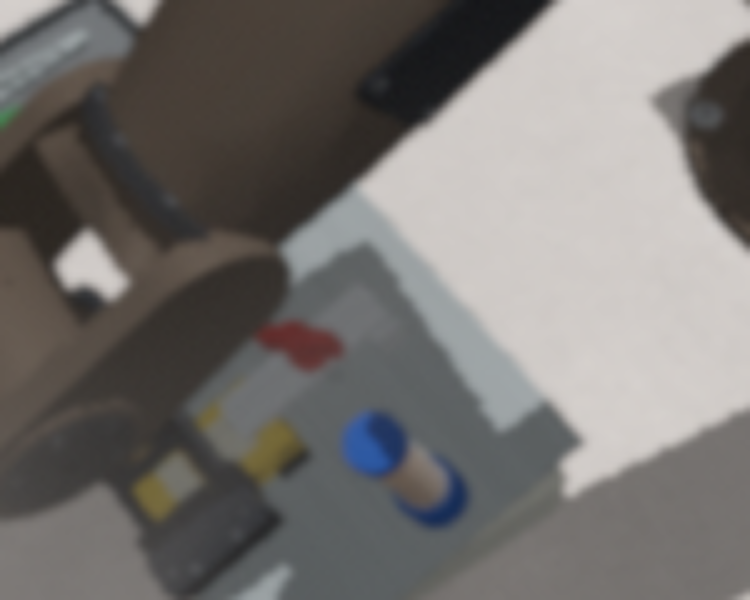

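>>> move_arm([
  {"tx": 0,"ty": 0.3,"tz": 0,"rx": 0.006,"ry": 0,"rz": 0,"grip": 75},
  {"tx": 0,"ty": 0,"tz": 0,"rx": 0,"ry": 0,"rz": 0,"grip": 70},
])

```text
t: 14.22
eef_pos: [580.9, 22.2, 111.7]
tcp_rot: [-1.132, -0.001, 1.612]
ft_force: [0.0, 0.7, 0.3]
opening: 0.735
```

```bash
python3 - <<'E'
from h import *
where()
plan(W(100,0,25),Rt(np.pi/2),1)
E
```

```text
t 14.22 uvn [101.3  -0.3  28.4] phi 1.573 tilt err 0.07 F [0.  0.7 0.3] M [ 0.15 -0.35 -0.04] op 0.735 q [-0.06  0.73  1.52 -0.04  1.33 -1.65] p [580.9  22.2 111.7]
N 1 t(cm) [0.03  0.338 0.132] r [0.0011 0.0024 0.0004]
```

Down 3 mm more, then close.

>>> move_arm([
  {"tx": 0.03,"ty": 0.3,"tz": 0,"rx": 0.001,"ry": 0,"rz": 0,"grip": 70},
  {"tx": 0,"ty": 0,"tz": 0,"rx": 0,"ry": 0,"rz": 0,"grip": 60},
  {"tx": 0,"ty": 0,"tz": 0,"rx": 0,"ry": 0,"rz": 0,"grip": 50},
  {"tx": 0,"ty": 0,"tz": 0,"rx": 0,"ry": 0,"rz": 0,"grip": 40},
  {"tx": 0,"ty": 0,"tz": 0,"rx": 0,"ry": 0,"rz": 0,"grip": 30},
  {"tx": 0,"ty": 0,"tz": 0,"rx": 0,"ry": 0,"rz": 0,"grip": 20},
  {"tx": 0,"ty": 0,"tz": 0,"rx": 0,"ry": 0,"rz": 0,"grip": 10},
])

```text
t: 14.8
eef_pos: [579.4, 22.0, 108.5]
tcp_rot: [-1.131, -0.001, 1.612]
ft_force: [2.9, -4.9, -0.6]
opening: 0.523
```

```bash
python3 - <<'E'
from h import *
where()
E
```

```text
t 14.8 uvn [101.3  -0.5  24.8] phi 1.574 tilt err 0.03 F [ 2.9 -4.9 -0.6] M [-0.61 -0.79  0.51] op 0.523 q [-0.06  0.74  1.52 -0.04  1.32 -1.65] p [579.4  22.  108.5]
```

>>> move_arm([
  {"tx": 0,"ty": 0,"tz": 0,"rx": 0,"ry": 0,"rz": 0,"grip": 10},
  {"tx": 0,"ty": -0.2,"tz": 0,"rx": 0,"ry": 0,"rz": 0,"grip": 10},
  {"tx": 0,"ty": -0.2,"tz": 0,"rx": 0,"ry": 0,"rz": 0,"grip": 10},
  {"tx": 0,"ty": -0.2,"tz": 0,"rx": 0,"ry": 0,"rz": 0,"grip": 10},
  {"tx": 0,"ty": -0.2,"tz": 0,"rx": 0,"ry": 0,"rz": 0,"grip": 10},
  {"tx": 0,"ty": 0,"tz": 0,"rx": 0,"ry": 0,"rz": 0,"grip": 10},
])

```text
t: 15.3
eef_pos: [582.3, 22.2, 115.7]
tcp_rot: [-1.13, -0.001, 1.612]
ft_force: [0.1, -5.0, -1.0]
opening: 0.521
```

```bash
python3 - <<'E'
from h import *
where()
p,d=look('8','scene',(280,130,430,250),5)
c=cloud('scene',d); l=(c-O)@B
h=cv2.cvtColor(p,cv2.COLOR_BGR2HSV)
for a,b in(((64,84),(-22,22)),((116,134),(-22,22))):
    s=(l[...,0]>a[0])&(l[...,0]<a[1])&(l[...,1]>b[0])&(l[...,1]<b[1])&(l[...,2]<48)&(l[...,2]>20); print(s.sum(),np.median(l[s][:,2]) if s.any() else 0)
E
```

```text
t 15.3 uvn [100.8  -0.3  32.6] phi 1.574 tilt err 0.07 F [ 0.1 -5.  -1. ] M [-0.71 -0.42  0.69] op 0.521 q [-0.06  0.73  1.51 -0.04  1.34 -1.65] p [582.3  22.2 115.7]
52 38.68608686325976
10 38.55122032573796
```

View pics/scene_8.png

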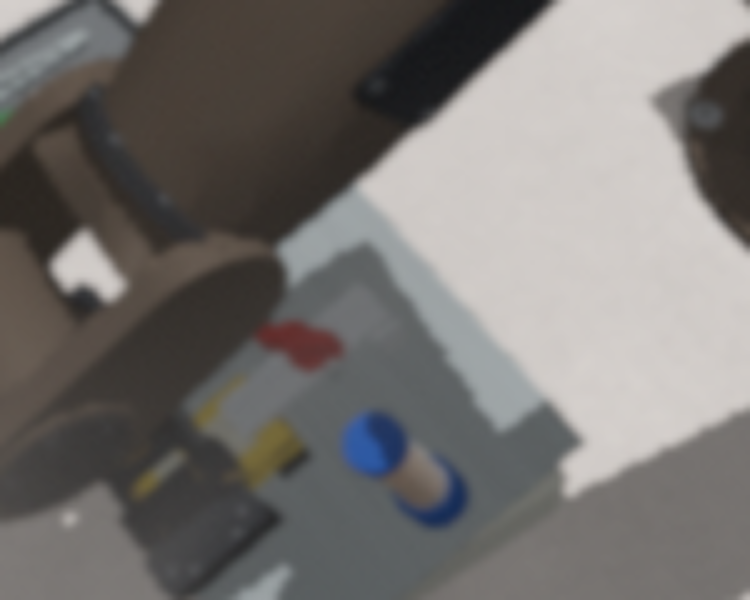

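>>> move_arm([
  {"tx": -0.05,"ty": -0.03,"tz": 0,"rx": 0,"ry": 0,"rz": 0,"grip": 10},
  {"tx": 0,"ty": 0,"tz": -0.5,"rx": 0,"ry": 0,"rz": 0,"grip": 10},
  {"tx": 0,"ty": 0,"tz": -0.5,"rx": 0,"ry": 0,"rz": 0,"grip": 10},
  {"tx": 0,"ty": 0,"tz": -0.5,"rx": 0,"ry": 0,"rz": 0,"grip": 10},
])

```text
t: 15.68
eef_pos: [596.5, 22.8, 109.3]
tcp_rot: [-1.13, -0.002, 1.612]
ft_force: [-0.6, -1.0, -0.6]
opening: 0.523
```

```bash
python3 - <<'E'
from h import *
where()
E
```

```text
t 15.68 uvn [116.5  -0.3  32.9] phi 1.574 tilt err 0.06 F [-0.6 -1.  -0.6] M [-0.2  -0.27  0.26] op 0.523 q [-0.06  0.76  1.47 -0.04  1.35 -1.65] p [596.5  22.8 109.3]
```

>>> move_arm([
  {"tx": 0,"ty": 0,"tz": -0.8,"rx": 0,"ry": 0,"rz": 0,"grip": 10},
  {"tx": 0,"ty": 0,"tz": -0.8,"rx": 0,"ry": 0,"rz": 0,"grip": 10},
  {"tx": 0,"ty": 0,"tz": -0.8,"rx": 0,"ry": 0,"rz": 0,"grip": 10},
  {"tx": 0,"ty": 0,"tz": -0.8,"rx": 0,"ry": 0,"rz": 0,"grip": 10},
  {"tx": 0,"ty": 0,"tz": 0,"rx": 0,"ry": 0,"rz": 0,"grip": 10},
])

```text
t: 16.1
eef_pos: [626.1, 24.1, 94.7]
tcp_rot: [-1.13, -0.002, 1.612]
ft_force: [-0.5, 0.1, -1.1]
opening: 0.523
```

```bash
python3 - <<'E'
from h import *
where()
look('9','scene',(280,130,430,250),5)
E
```

```text
t 16.1 uvn [149.5  -0.2  32.3] phi 1.574 tilt err 0.06 F [-0.5  0.1 -1.1] M [ 0.09 -0.46  0.02] op 0.523 q [-0.05  0.81  1.39 -0.04  1.38 -1.65] p [626.1  24.1  94.7]
```

View pics/scene_9.png

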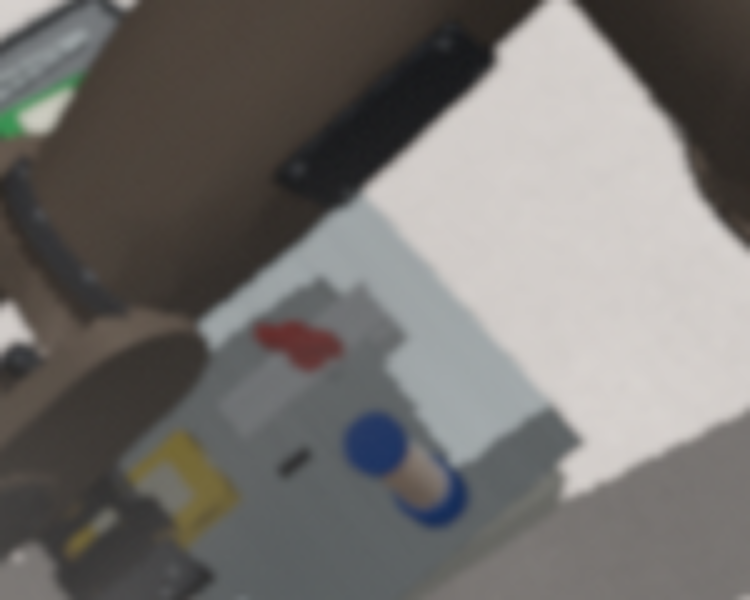

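>>> move_arm([
  {"tx": 0,"ty": -1,"tz": 0,"rx": 0,"ry": 0,"rz": 0,"grip": 10},
  {"tx": 0,"ty": -2,"tz": 0,"rx": 0,"ry": 0,"rz": 0,"grip": 10},
  {"tx": 0,"ty": -2,"tz": 0,"rx": 0,"ry": 0,"rz": 0,"grip": 10},
  {"tx": 0,"ty": -2,"tz": 0,"rx": 0,"ry": 0,"rz": 0,"grip": 10},
  {"tx": 0,"ty": -2,"tz": 0,"rx": 0,"ry": 0,"rz": 0,"grip": 10},
])

```text
t: 16.57
eef_pos: [663.7, 25.4, 179.3]
tcp_rot: [-1.131, -0.002, 1.612]
ft_force: [0.2, 0.5, -1.1]
opening: 0.523
```

```bash
python3 - <<'E'
from h import *
where()
plan([650,30,320],Rd(YAW+np.pi/2),10)
E
```

```text
t 16.57 uvn [147.5  -0.3 124.9] phi 1.574 tilt err 0.03 F [ 0.2  0.5 -1.1] M [ 0.13 -0.54  0.02] op 0.523 q [-0.05  0.78  1.21 -0.04  1.59 -1.65] p [663.7  25.4 179.3]
N 10 t(cm) [ 0.052 -1.344  0.472] r [-0.044   0.0003  0.0001]
```

>>> move_arm([
  {"tx": 0.05,"ty": -1.34,"tz": 0.47,"rx": -0.044,"ry": 0,"rz": 0,"grip": 10},
  {"tx": 0.05,"ty": -1.34,"tz": 0.47,"rx": -0.044,"ry": 0,"rz": 0,"grip": 10},
  {"tx": 0.05,"ty": -1.34,"tz": 0.47,"rx": -0.044,"ry": 0,"rz": 0,"grip": 10},
  {"tx": 0.05,"ty": -1.34,"tz": 0.47,"rx": -0.044,"ry": 0,"rz": 0,"grip": 10},
  {"tx": 0.05,"ty": -1.34,"tz": 0.47,"rx": -0.044,"ry": 0,"rz": 0,"grip": 10},
  {"tx": 0.05,"ty": -1.34,"tz": 0.47,"rx": -0.044,"ry": 0,"rz": 0,"grip": 10},
  {"tx": 0.05,"ty": -1.34,"tz": 0.47,"rx": -0.044,"ry": 0,"rz": 0,"grip": 10},
  {"tx": 0.05,"ty": -1.34,"tz": 0.47,"rx": -0.044,"ry": 0,"rz": 0,"grip": 10},
  {"tx": 0.05,"ty": -1.34,"tz": 0.47,"rx": -0.044,"ry": 0,"rz": 0,"grip": 10},
  {"tx": 0.05,"ty": -1.34,"tz": 0.47,"rx": -0.044,"ry": 0,"rz": 0,"grip": 10},
])

```text
t: 17.4
eef_pos: [649.4, 29.6, 319.4]
tcp_rot: [-1.573, -0.002, 1.612]
ft_force: [-0.0, -0.1, -0.3]
opening: 0.521
```

```bash
python3 - <<'E'
from h import *
where()
# tray yaw from both cameras' corners
Y=[]
for n,Q in(('top',[(507,391),(528,258),(356,227),(336,358)]),('scene',[(510,394),(534,265),(352,227),(336,365)])):
    Q=np.array(Q,float); a=(Q[0]+Q[1]-Q[2]-Q[3])/2; print(n,np.arctan2(a[1],a[0]),np.hypot(*a)); Y.append(np.arctan2(a[1],a[0]))
yw=np.mean(Y)
plan([550,311,320],Rd(yw+np.pi/2),18)
E
```

```text
t 17.4 uvn [ 75.    4.4 245.7] phi 1.574 tilt err 25.35 F [-0.  -0.1 -0.3] M [ 0.11 -0.17  0.03] op 0.521 q [-0.06  0.46  1.38  0.    1.3  -1.67] p [649.4  29.6 319.4]
top 0.18446766853292937 174.459880774922
scene 0.18602626089725924 181.12495686679955
N 18 t(cm) [ 1.616 -0.002  0.379] r [ 0.0001 -0.008   0.0001]
```

>>> move_arm([
  {"tx": 1.0,"ty": 0,"tz": 0.3,"rx": 0,"ry": -0.008,"rz": 0,"grip": 10},
  {"tx": 2.9,"ty": 0,"tz": 0.6,"rx": 0,"ry": -0.016,"rz": 0,"grip": 10},
  {"tx": 2.9,"ty": 0,"tz": 0.6,"rx": 0,"ry": -0.016,"rz": 0,"grip": 10},
  {"tx": 2.9,"ty": 0,"tz": 0.6,"rx": 0,"ry": -0.016,"rz": 0,"grip": 10},
  {"tx": 2.9,"ty": 0,"tz": 0.6,"rx": 0,"ry": -0.016,"rz": 0,"grip": 10},
  {"tx": 2.9,"ty": 0,"tz": 0.6,"rx": 0,"ry": -0.016,"rz": 0,"grip": 10},
  {"tx": 2.9,"ty": 0,"tz": 0.6,"rx": 0,"ry": -0.016,"rz": 0,"grip": 10},
  {"tx": 2.9,"ty": 0,"tz": 0.8,"rx": 0,"ry": -0.016,"rz": 0,"grip": 10},
  {"tx": 2.9,"ty": 0,"tz": 0.8,"rx": 0,"ry": -0.016,"rz": 0,"grip": 10},
  {"tx": 2.9,"ty": 0,"tz": 0.8,"rx": 0,"ry": -0.008,"rz": 0,"grip": 10},
])

```text
t: 18.23
eef_pos: [556.2, 293.3, 317.7]
tcp_rot: [-1.568, -0.001, 1.757]
ft_force: [0.4, -0.7, -0.8]
opening: 0.523
```

```bash
python3 - <<'E'
from h import *
where()
plan([432.5-8,311,320],Rd(.185+np.pi/2),6)
look('10','scene',(280,130,480,330),3)
E
```

```text
t 18.23 uvn [  0.7 271.5 208.7] phi 1.705 tilt err 25.05 F [ 0.4 -0.7 -0.8] M [ 0.12 -0.19  0.  ] op 0.523 q [ 0.38  0.43  1.43  0.    1.28 -1.38] p [556.2 293.3 317.7]
N 6 t(cm) [ 0.696 -0.035  2.102] r [-0.0004  0.0003  0.0002]
```

View pics/scene_10.png

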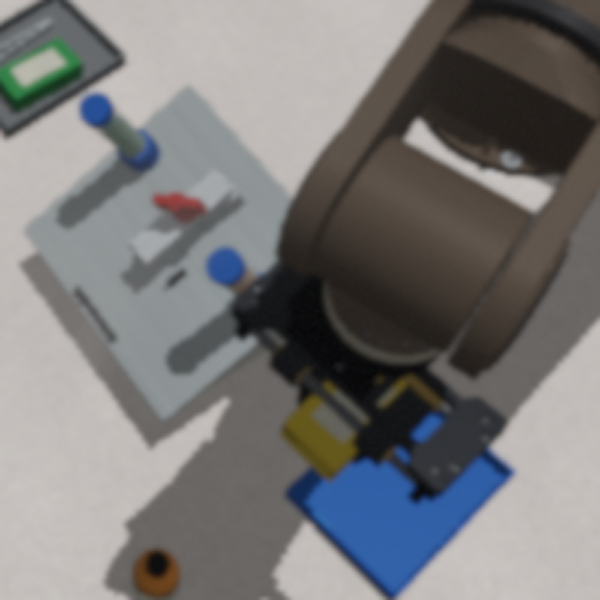

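```bash
python3 - <<'E'
from h import *
plan([445,313.4,320],Rd(.185+np.pi/2),6)
E
```

```text
N 6 t(cm) [ 0.603 -0.032  1.734] r [-0.0005  0.0007  0.0005]
```

>>> move_arm([
  {"tx": 0.6,"ty": 0,"tz": 1.73,"rx": 0,"ry": 0,"rz": 0,"grip": 10},
  {"tx": 0.6,"ty": 0,"tz": 1.73,"rx": 0,"ry": 0,"rz": 0,"grip": 10},
  {"tx": 0.6,"ty": 0,"tz": 1.73,"rx": 0,"ry": 0,"rz": 0,"grip": 10},
  {"tx": 0.6,"ty": 0,"tz": 1.73,"rx": 0,"ry": 0,"rz": 0,"grip": 10},
  {"tx": 0.6,"ty": 0,"tz": 1.73,"rx": 0,"ry": 0,"rz": 0,"grip": 10},
  {"tx": 0.6,"ty": 0,"tz": 1.73,"rx": 0,"ry": 0,"rz": 0,"grip": 10},
  {"tx": 0,"ty": 3,"tz": 0,"rx": 0,"ry": 0,"rz": 0,"grip": 10},
  {"tx": 0,"ty": 3,"tz": 0,"rx": 0,"ry": 0,"rz": 0,"grip": 10},
  {"tx": 0,"ty": 3,"tz": 0,"rx": 0,"ry": 0,"rz": 0,"grip": 10},
  {"tx": 0,"ty": 3,"tz": 0,"rx": 0,"ry": 0,"rz": 0,"grip": 10},
])

```text
t: 19.12
eef_pos: [448.1, 308.2, 197.0]
tcp_rot: [-1.57, -0.001, 1.757]
ft_force: [0.9, 0.5, -1.1]
opening: 0.529
```

```bash
python3 - <<'E'
from h import *
where()
plan([445,313.4,80],Rd(.185+np.pi/2),5)
E
```

```text
t 19.12 uvn [-45.1 290.6  53.8] phi 1.705 tilt err 25.13 F [ 0.9  0.5 -1.1] M [ 0.11 -0.24 -0.04] op 0.529 q [ 0.48  0.42  1.8   0.    0.92 -1.28] p [448.1 308.2 197. ]
N 5 t(cm) [0.112 2.341 0.04 ] r [-0.0002  0.0002  0.0003]
```

>>> move_arm([
  {"tx": 0.1,"ty": 2.4,"tz": 0.04,"rx": 0,"ry": 0,"rz": 0,"grip": 10},
  {"tx": 0.1,"ty": 2.4,"tz": 0.04,"rx": 0,"ry": 0,"rz": 0,"grip": 10},
  {"tx": 0.1,"ty": 2.4,"tz": 0.04,"rx": 0,"ry": 0,"rz": 0,"grip": 10},
  {"tx": 0.1,"ty": 2.4,"tz": 0.04,"rx": 0,"ry": 0,"rz": 0,"grip": 10},
  {"tx": 0.1,"ty": 2.0,"tz": 0.04,"rx": 0,"ry": 0,"rz": 0,"grip": 10},
  {"tx": 0,"ty": 1.2,"tz": 0,"rx": 0,"ry": 0,"rz": 0,"grip": 10},
  {"tx": 0,"ty": 0,"tz": 0,"rx": 0,"ry": 0,"rz": 0,"grip": 10},
])

```text
t: 19.7
eef_pos: [444.5, 312.4, 67.6]
tcp_rot: [-1.565, -0.0, 1.756]
ft_force: [-0.6, -1.0, -1.7]
opening: 0.52
```

```bash
python3 - <<'E'
from h import *
where()
p,d=look('11','scene',(340,220,490,340),5)
c=cloud('scene',d); h=cv2.cvtColor(p,cv2.COLOR_BGR2HSV)
m=(h[...,0]>18)&(h[...,0]<33)&(h[...,1]>90)&(h[...,2]>40)&(abs(c[...,0]-440)<120)&(abs(c[...,1]-310)<90); q=c[m]
print(m.sum(),q.min(0),q.max(0),np.median(q[:,2]))
# top-surface slope
t=q[q[:,2]>np.median(q[:,2])-6]; A=np.c_[t[:,:2],np.ones(len(t))]; print(np.linalg.lstsq(A,t[:,2],rcond=None)[0])
plan([445,313.4,34],Rd(.185+np.pi/2),3)
E
```

```text
t 19.7 uvn [  6.9 295.  -64.8] phi 1.704 tilt err 24.89 F [-0.6 -1.  -1.7] M [ 0.2  -0.15  0.01] op 0.52 q [ 0.49  0.61  1.91  0.    0.63 -1.27] p [444.5 312.4  67.6]
291 [393.55967428 286.88540393  48.69830974] [482.87692357 357.52181204 235.76092078] 74.13786928777904
[ -0.3973227    1.02275183 -52.18432728]
N 3 t(cm) [ 0.024  1.168 -0.005] r [-0.0012  0.0002  0.0002]
```

View pics/scene_11.png

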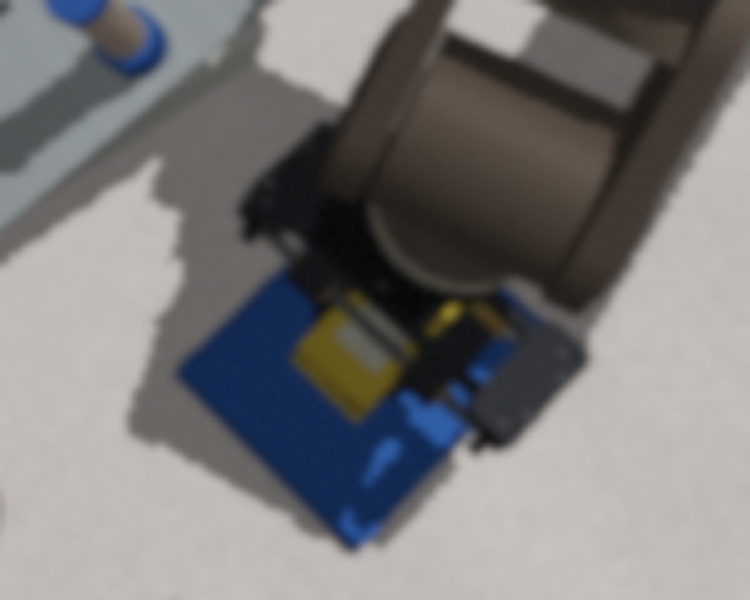

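>>> move_arm([
  {"tx": 0.02,"ty": 1.2,"tz": 0,"rx": -0.002,"ry": 0,"rz": 0,"grip": 10},
  {"tx": 0.02,"ty": 1.2,"tz": 0,"rx": -0.002,"ry": 0,"rz": 0,"grip": 10},
  {"tx": 0.02,"ty": 0.9,"tz": 0,"rx": 0,"ry": 0,"rz": 0,"grip": 10},
  {"tx": 0,"ty": 0.2,"tz": 0,"rx": 0,"ry": 0,"rz": 0,"grip": 10},
  {"tx": 0,"ty": 0,"tz": 0,"rx": 0,"ry": 0,"rz": 0,"grip": 10},
])

```text
t: 20.17
eef_pos: [445.7, 313.4, 35.2]
tcp_rot: [-1.574, -0.002, 1.756]
ft_force: [-0.3, -0.3, -0.5]
opening: 0.525
```

```bash
python3 - <<'E'
from h import *
where()
E
```

```text
t 20.17 uvn [ 21.9 295.9 -93.6] phi 1.704 tilt err 25.37 F [-0.3 -0.3 -0.5] M [ 0.13 -0.09  0.03] op 0.525 q [ 0.49  0.66  1.93  0.    0.55 -1.27] p [445.7 313.4  35.2]
```

>>> move_arm([
  {"tx": 0,"ty": 0.15,"tz": 0,"rx": 0.003,"ry": 0,"rz": 0,"grip": 10},
  {"tx": 0,"ty": 0.15,"tz": 0,"rx": 0,"ry": 0,"rz": 0,"grip": 10},
  {"tx": 0,"ty": 0.1,"tz": 0,"rx": 0,"ry": 0,"rz": 0,"grip": 10},
  {"tx": 0,"ty": 0,"tz": 0,"rx": 0,"ry": 0,"rz": 0,"grip": 10},
])

```text
t: 20.5
eef_pos: [445.8, 313.4, 31.2]
tcp_rot: [-1.572, -0.002, 1.756]
ft_force: [-0.5, -0.3, -1.2]
opening: 0.521
```

```bash
python3 - <<'E'
from h import *
where()
E
```

```text
t 20.5 uvn [ 23.6 295.9 -97.1] phi 1.704 tilt err 25.24 F [-0.5 -0.3 -1.2] M [ 0.11 -0.15 -0.03] op 0.521 q [ 0.49  0.67  1.93  0.    0.55 -1.27] p [445.8 313.4  31.2]
```

>>> move_arm([
  {"tx": 0,"ty": 0.1,"tz": 0,"rx": 0,"ry": 0,"rz": 0,"grip": 10},
  {"tx": 0,"ty": 0.05,"tz": 0,"rx": 0,"ry": 0,"rz": 0,"grip": 10},
  {"tx": 0,"ty": 0,"tz": 0,"rx": 0,"ry": 0,"rz": 0,"grip": 10},
])

```text
t: 20.75
eef_pos: [445.7, 313.3, 29.5]
tcp_rot: [-1.571, -0.002, 1.756]
ft_force: [0.5, 0.5, -1.0]
opening: 0.522
```

```bash
python3 - <<'E'
from h import *
where()
E
```

```text
t 20.75 uvn [ 24.3 295.9 -98.6] phi 1.704 tilt err 25.23 F [ 0.5  0.5 -1. ] M [ 0.12 -0.13  0.04] op 0.522 q [ 0.49  0.67  1.93  0.    0.54 -1.27] p [445.7 313.3  29.5]
```

>>> move_arm([
  {"tx": 0,"ty": 0.07,"tz": 0,"rx": 0,"ry": 0,"rz": 0,"grip": 10},
  {"tx": 0,"ty": 0,"tz": 0,"rx": 0,"ry": 0,"rz": 0,"grip": 10},
])

```text
t: 20.92
eef_pos: [445.7, 313.3, 28.8]
tcp_rot: [-1.571, -0.002, 1.756]
ft_force: [0.4, -0.0, -1.0]
opening: 0.525
```

>>> move_arm([
  {"tx": 0,"ty": 0.07,"tz": 0,"rx": 0,"ry": 0,"rz": 0,"grip": 10},
  {"tx": 0,"ty": 0,"tz": 0,"rx": 0,"ry": 0,"rz": 0,"grip": 10},
])

```text
t: 21.08
eef_pos: [445.7, 313.3, 28.1]
tcp_rot: [-1.571, -0.002, 1.756]
ft_force: [-0.3, -0.3, -1.6]
opening: 0.522
```

>>> move_arm([
  {"tx": 0,"ty": 0.07,"tz": 0,"rx": 0,"ry": 0,"rz": 0,"grip": 10},
  {"tx": 0,"ty": 0,"tz": 0,"rx": 0,"ry": 0,"rz": 0,"grip": 10},
])

```text
t: 21.25
eef_pos: [445.7, 313.4, 27.8]
tcp_rot: [-1.572, -0.002, 1.756]
ft_force: [-1.2, -0.0, 3.3]
opening: 0.524
```

>>> move_arm([
  {"tx": 0,"ty": 0.07,"tz": 0,"rx": 0,"ry": 0,"rz": 0,"grip": 10},
  {"tx": 0,"ty": 0,"tz": 0,"rx": 0,"ry": 0,"rz": 0,"grip": 10},
])

```text
t: 21.42
eef_pos: [445.8, 313.4, 27.8]
tcp_rot: [-1.572, -0.002, 1.756]
ft_force: [-2.9, -1.8, 13.5]
opening: 0.522
```

>>> move_arm([
  {"tx": 0,"ty": -0.08,"tz": 0,"rx": 0,"ry": 0,"rz": 0,"grip": 10},
  {"tx": 0,"ty": 0,"tz": 0,"rx": 0,"ry": 0,"rz": 0,"grip": 55},
  {"tx": 0,"ty": 0,"tz": 0,"rx": 0,"ry": 0,"rz": 0,"grip": 60},
  {"tx": 0,"ty": 0,"tz": 0,"rx": 0,"ry": 0,"rz": 0,"grip": 75},
  {"tx": 0,"ty": 0,"tz": 0,"rx": 0,"ry": 0,"rz": 0,"grip": 75},
  {"tx": 0,"ty": 0,"tz": 0,"rx": 0,"ry": 0,"rz": 0,"grip": 75},
])

```text
t: 21.92
eef_pos: [445.7, 313.3, 27.4]
tcp_rot: [-1.571, -0.002, 1.756]
ft_force: [1.1, -0.9, 0.4]
opening: 0.732
```

```bash
python3 - <<'E'
from h import *
where()
E
```

```text
t 21.92 uvn [  25.2  295.9 -100.6] phi 1.704 tilt err 25.22 F [ 1.1 -0.9  0.4] M [ 0.14 -0.12 -0.  ] op 0.732 q [ 0.49  0.67  1.93  0.    0.54 -1.27] p [445.7 313.3  27.4]
```

Released; rise straight up.

>>> move_arm([
  {"tx": 0,"ty": -0.8,"tz": 0,"rx": 0,"ry": 0,"rz": 0,"grip": 75},
  {"tx": 0,"ty": -1.5,"tz": 0,"rx": 0,"ry": 0,"rz": 0,"grip": 75},
  {"tx": 0,"ty": -3,"tz": 0,"rx": 0,"ry": 0,"rz": 0,"grip": 75},
  {"tx": 0,"ty": -3.5,"tz": 0,"rx": 0,"ry": 0,"rz": 0,"grip": 75},
  {"tx": 0,"ty": -3.5,"tz": 0,"rx": 0,"ry": 0,"rz": 0,"grip": 75},
  {"tx": 0,"ty": -3.5,"tz": 0,"rx": 0,"ry": 0,"rz": 0,"grip": 75},
  {"tx": 0,"ty": -3.5,"tz": 0,"rx": 0,"ry": 0,"rz": 0,"grip": 75},
  {"tx": 0,"ty": -3.5,"tz": 0,"rx": 0,"ry": 0,"rz": 0,"grip": 75},
  {"tx": 0,"ty": -3.5,"tz": 0,"rx": 0,"ry": 0,"rz": 0,"grip": 75},
  {"tx": 0,"ty": 0,"tz": 0,"rx": 0,"ry": 0,"rz": 0,"grip": 75},
])

```text
t: 22.75
eef_pos: [446.9, 313.6, 297.7]
tcp_rot: [-1.581, -0.005, 1.756]
ft_force: [0.1, -0.3, -0.0]
opening: 0.75
```

```bash
python3 - <<'E'
from h import *
where()
p,d=look('12','scene'); look('12','top')
c=cloud('scene',d); l=(c-O)@B
h=cv2.cvtColor(p,cv2.COLOR_BGR2HSV)
m=(h[...,0]>18)&(h[...,0]<33)&(h[...,1]>90)&(h[...,2]>40)&(abs(c[...,0]-440)<110)&(abs(c[...,1]-310)<80)&(c[...,2]<80); q=c[m]
print('box',m.sum(),q.mean(0),q[q[:,2]>25].min(0),q[q[:,2]>25].max(0)); t=q[q[:,2]>29]; A=np.c_[t[:,:2],np.ones(len(t))]; print(np.linalg.lstsq(A,t[:,2],rcond=None)[0])
for a,b,nm in(((-45,-25),(-8,8),'heelstrap'),((45,58),(-8,8),'toe'),((60,130),(40,80),'face')):
    s=(l[...,0]>a[0])&(l[...,0]<a[1])&(l[...,1]>b[0])&(l[...,1]<b[1])&(l[...,2]<60)&(l[...,2]>-10); print(nm,s.sum(),np.median(l[s][:,2]))
cv2.imwrite('pics/s12c.png',cv2.resize(p[130:350,220:500],None,fx=2.7,fy=2.7,interpolation=cv2.INTER_CUBIC))
E
```

```text
t 22.75 uvn [-88.8 296.1 144.5] phi 1.706 tilt err 25.76 F [ 0.1 -0.3 -0. ] M [ 0.1  -0.15  0.03] op 0.75 q [ 0.49  0.31  1.67  0.    1.15 -1.27] p [446.9 313.6 297.7]
box 345 [441.13311643 313.6944152   33.02001743] [384.40434674 281.54322246  25.25883128] [484.55131748 341.28449337  40.05915174]
[-7.52959309e-03  2.72079138e-03  3.66287100e+01]
heelstrap 42 49.97477291054941
toe 41 47.351915712926086
face 305 0.9698617331539778
```

View pics/s12c.png

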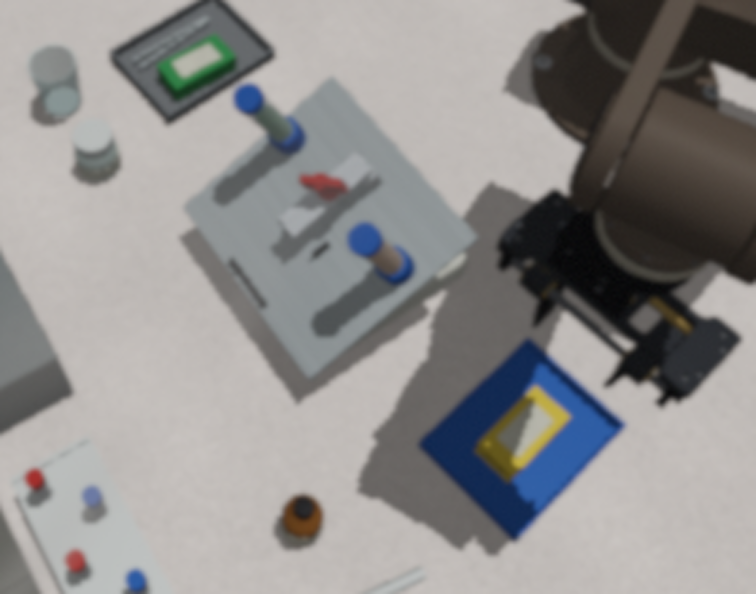

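View pics/top_12.png

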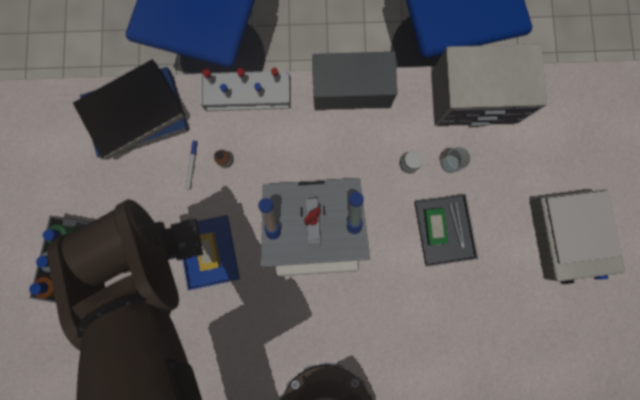

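```bash
python3 - <<'E'
from h import *
for n in('top','scene'):
    m,q=nut(n,'12'); t=q[q[:,2]>80]; w,V=np.linalg.eigh(np.cov(t[:,:2].T)); print(n,len(t),t.mean(0).round(1),np.arctan2(V[1,1],V[0,1])%np.pi,(np.arctan2(V[1,1],V[0,1])%np.pi)+np.pi-.73)
    l=(cloud(n,np.load(f'pics/{n}_12.npy'))-O)@B
    s=(l[...,0]>40)&(l[...,0]<58)&(abs(l[...,1])<9)&(l[...,2]>-5)&(l[...,2]<60); print(np.percentile(l[s][:,2],[10,30,50,70,90]).round(1))
    a=cv2.imread(f'pics/{n}0.png').astype(int);b=cv2.imread(f'pics/{n}_12_raw.png').astype(int)
print(env.job_done())
E
```

```text
top 91 [-3.3 -1.5 85.4] 2.3083403904143163 4.71993304400411
[48.7 50.2 50.7 51.7 52.7]
scene 41 [-0.7  1.4 86.4] 2.2948710302972297 4.706463683887023
[-1.3  1.2 48.8 50.9 52.8]
the job is handed in; nothing more can be done
None
```

The yellow box is lying flat, lid up, in the middle of the blue tray. The gripper let go and rose about 27 cm above it. I handed the job in at about 23 s of the 72 s allowed.

- **Strap:** I backed the nut off in three short counter-clockwise grips, from about 0.61 rad to 4.71 rad. Both cameras agree on the final angle (4.72 and 4.71 rad), which gives a lift of about 9.4 mm. The box stayed where it was during the turning, and I left the strap open.
- **Box:** I raised it about 7.5 mm over the sill and drew it downhill clear of the strap. I then levelled it, carried it over and lowered it until it touched the tray floor. The touch peaked at about 13 N, and I eased off before opening.
- **Last checks:** The lid is level to within 0.01 rad, with its top at about 34 mm as expected. By eye in the last pictures, the other loose things on the bench look unmoved.
- **One reading that wavered:** One depth reading of the strap's toe came out low, at 47.4 mm for its upper face, where about 50 mm is expected. It included some platform pixels. The repeat gave 50.7 mm from the top camera and a still-mixed 48.8 mm from the scene camera, which does fit the lift.

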